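# Return a brass pattern plate to the pile under the keeper

### The job

Put the loose rectangular brass plate back in the storage rack: swing the steel keeper bar well clear, at least 75 degrees, lay the plate squarely and flat on top of the pile between the two end cheeks, then swing the keeper back fully home over it. Nobody knows how tall the pile is, so lower the plate until you feel it bear on the pile, keep hold of it there for half a second, and only then let go; do not drop it, ram it down, or disturb the other things on the bench.

Things in the scene. Friction and masses are not known exactly. Their poses are not given: they have to be found in the camera images.
- plate: The loose rectangular plate to store: plain brass, 110 mm long (its x) by 50 mm wide (its y) by 10 mm thick, about 0.4 kg, lying flat on the bench; origin at the centre of its underside. Either face up and either end first will do. It is the only loose rectangular brass piece.
- rack: Fixed wooden rack, turned up to 0.25 rad; origin on the bench right under the pile's centre. Foot 84 mm wide (y), 30 mm high, reaching 90 mm to -x and 125 mm to +x. On it a firm pile of plates the size of the loose one, centred on the origin, lengths along the rack's x. The pile's top is 40 to 85 mm above the bench, unknown where. Long sides (+y, -y) open.
- cheek (a point): Middle of the top edge of the end cheek on the rack's -x side, 98 mm above the bench and 65 mm from the rack's origin along -x; a like cheek stands at +x. Cheeks are upright boards 44 mm wide (y) and 8 mm thick, inner faces 61 mm from the origin: 6 mm clear of each end of a plate.
- pivot (a point): Top of the keeper's vertical hinge, on the rack's +x end: 105 mm from the rack's origin along its +x and 116 mm above the bench.
- keeper_knob (a point): Middle of an upright round steel knob on the keeper's free end: 18 mm in diameter, from 116 to 153 mm above the bench, this point at 137 mm, 135 mm from the hinge axis. The keeper is a level bar 22 mm wide, 106 to 116 mm above the bench; it passes above cheeks and any pile. The knob can turn between the fingers that hold it.
- keeper (a joint): Angle of the keeper, rad: 0 is fully home (a stop), the bar lying over the pile from the hinge towards the rack's -x; grows as the knob swings clockwise seen from above, out over the rack's +y side (1.57: along +y), to a stop at 1.9. Turns lightly (under 1 N at the knob), stays where left. Starts between 0 and 0.25.
- disc: Bystander: loose round brass disc, 60 mm in diameter, 10 mm thick, lying on the bench; origin at the centre of its underside. Does not belong on this pile.
- bench_block: Bystander: square steel block 65 x 65 x 20 mm; origin at the centre of its underside.
- hammer: Bystander: hammer about 240 mm long, lying along its x; origin at the middle of its underside.
- jar: Bystander: closed glass jar, 52 mm in diameter, 60 mm tall; origin at the centre of its underside.
There are look-alikes about, which are no part of the job. Leave any pink or red look-alike of the plate alone.

How it is judged (in metres and radians):
On the way, in this order (a step that is already met when the one before it is completed fails the run):
1. the keeper is swung clear, past 1.2 rad (value of joint keeper above 1.2 rad), for 0.1 s.
2. the plate, still held by the fingers, bears on the pile, in line with it, for 0.2 s (contact force between the fingers and plate above 0.5 N and contact force between plate and rack above 0.5 N and horizontal distance between plate and rack below 0.012 m and angle between the x axis of plate and the x axis of rack, either way round below 0.2 rad), for 0.2 s.
3. the plate lies released on the pile, the keeper still clear (contact force between the fingers and plate below 0.1 N and contact force between plate and rack above 1 N and horizontal distance between plate and rack below 0.012 m and value of joint keeper above 1 rad), for 0.2 s.
4. the keeper is back home (value of joint keeper below 0.12 rad), for 0.1 s.
At the end, for the whole second after the job is handed in: The plate rests still on the pile, its centre within 10 mm of the pile's, its length within 0.12 rad of the rack's and flat within 0.05 rad, and the keeper is home (joint below 0.12 rad) (value of joint keeper below 0.12 rad and horizontal distance between plate and rack below 0.01 m and angle between the x axis of plate and the x axis of rack, either way round below 0.12 rad and angle between the z axis of plate and the z axis of rack, either way round below 0.05 rad and contact force between plate and rack above 1 N and height (world z) of plate below 0.09 m and linear speed of plate below 0.02 m/s); the robot touches nothing.
It fails at once if the plate is dropped (falls free, faster than 0.3 m/s) (linear speed of plate above 0.3 m/s and contact force between the fingers and plate below 0.05 N).
It fails at once if the plate is rammed against the rack or pile (over 45 N) (contact force between plate and rack above 45 N).
It fails at once if a bystander is moved more than 25 mm (distance of any of disc, bench_block, hammer, jar from where it was at the start of the episode above 0.025 m).
It also fails if it takes over 72 s, if anything falls off the work surface, if the arm or the gripper's body presses on something with over 40 N, if the wrist force passes 120 N, or if a joint passes its speed limit or range.

### The arm

A 6-joint arm with a two-finger parallel gripper is mounted at the origin on the work surface. World frame = base frame: x ahead of the robot, y to its left, z up, the work surface at z = 0. Lengths are in mm, angles in rad, forces in N, time in s.
With the tool pointing down it reaches from about 300 to 1000 mm from the base axis. Payload 5.1 kg.
Tool frame: the origin (TCP) lies midway between the tips of the shut fingers; the grasp point (between the pads) lies behind it (arm.grasp_offset is the z of the grasp point in the tool frame, in mm); z points along the fingers, x is the direction in which the jaws open and shut, and the axes are right-handed (so a half turn about z gives the same grasp; the last joint's range is limited). The gripper opens to 95 mm and grips with 3 to 60 N. Pads are 20 mm wide; open, the fingers measure 119 mm over their backs; the gripper's body (75 mm by 180 mm) begins 59 mm behind the grasp point.
Start: joints at [1.069, 0.124, 1.65, -0, 1.367, -0.083], TCP at [264.351, 593.804, 214.656] pointing down, gripper open.
Joint ranges: [-2.61, 2.61], [-1.02, 2.33], [0.03, 2.71], [-1.35, 4.49], [0.32, 2.68], [-2.91, 2.91]. Speed limits (rad/s): [2.57, 2.57, 3.14, 3.14, 3.14, 3.14].

### API

Orientations are given as a 3x3 rotation matrix whose columns are the frame's x, y, z axes.
In Python, from cell import arm, grab_frame, job gives the robot as it stands.
- The arm moves only by the tool step_arm, never from a script. Its argument "deltas" is text: rows parted by semicolons, each of 7 numbers parted by spaces: the shift along the tool's x, y, z as a fraction of full scale, then the turn, a rotation vector about the tool's x, y, z as a fraction of full scale, then the gripper command: -1 is shut, 1 is fully open, values between are in proportion. In form: tx ty tz wx wy wz hand; .... A call has 1 to 8 rows; each row shifts and turns the pose as measured when the row begins, along the tool's axes as they then stand; what a row does not reach is not made up. Full scale, the value 1, is 3 cm for a shift and 4 degrees for a turn. A row lasts 1/12 s, in which the tool goes at most 41.7 mm and 7.16 degrees, less where a joint would pass 70% of its speed; a pose out of reach is approached as far as the arm can. A call with a number of a shift or a turn outside -1 to 1 is refused whole. A call with a gripper value outside its range is refused whole. The fingers move at their own pace and stop on an object; "squeeze" is the grip in N (left out, the last holds). Time passes only in rows, so rows that do not move let the fingers close. It gives the time, the measured TCP pose, the force and the opening at its end, in the units of the state.
- arm.state(): the state, without advancing time (a new reading comes with each control period).
- grab_frame(name): name is "scene" or "top" or "wrist"; returns a dict with "image" (400x640x3 uint8, blue, green, red), "K" (3x3 intrinsics, pixels), "xyz" and "attitude" of the camera in the world; the wrist camera has in their place "hand_eye" (4x4, takes a point from camera to tool coordinates, whose origin is the TCP and whose axes are the tool frame's). Camera axes: x right, y down, z forward; pixel columns grow to the right and rows downward; lengths in mm; the calibration is good to about 2 mm. A picture is of the moment at which its call begins: read the wrist's pose just before it. There is no depth.
- job.finish_job(): hands the job in, once; it reports no verdict.
The state is a dict: "time_s": time; "joint_positions": joint angles; "dq": joint speeds; "effort": joint torques, N m; "tool_pos": TCP position; "tcp_rot": TCP orientation; "ft_force": force on the tool from outside, world axes, zero at the start; "torque": the same for the moment, N m; "opening": opening from 0.0 (shut) to 1.0 (fully open).
Only numpy, scipy, OpenCV 4.12 (cv2) and the standard library are available. Lean on these libraries where they do the work, as an engineer would, in place of code of your own. Each camera call takes 0.05 s, during which the arm holds its last target.

## Working session

There is one attempt and no reset: what is moved stays moved. The work goes in short steps, Python scripts to look and compute and a tool call to move; the robot and the scene stay as the last step left them, time stands still between calls to the robot, and variables do not carry over. Pictures are saved under pics/ and viewed, and the job is handed in when it is done.

Besides the shell and the picture viewer there is one more tool, called after "Call:" in YAML: its name, and indented under it one key for each argument. step_arm: Moves the arm, as the interface text tells. Shift numbers are shares of 3 cm and turn numbers shares of 4 degrees, none past 1 either way. Its arguments: {"type":"object","properties":{"deltas":{"type":"string"},"squeeze":{"type":"number"}},"required":["deltas"]}

```bash
ls; mkdir -p pics; cat > h.py <<'E'
import numpy as np, cv2
from cell import arm, grab_frame, job
def ray(f,u,v):
    K=np.array(f['K']);d=np.linalg.inv(K)@[u,v,1.];R=np.array(f['attitude']);return np.array(f['xyz']),R@d
def onplane(f,u,v,z):
    o,d=ray(f,u,v);return o+d*(z-o[2])/d[2]
def proj(f,p):
    R=np.array(f['attitude']);c=R.T@(np.array(p)-np.array(f['xyz']));q=np.array(f['K'])@c;return q[:2]/q[2]
E
python3 - <<'E'
from h import *
import pickle
for n in ['scene','top']:
    f=grab_frame(n);pickle.dump(f,open(n+'.pkl','wb'));cv2.imwrite(f'pics/{n}0.png',f['image']);print(n,f['K'],f['xyz'],f['attitude'])
s=arm.state();print(s,arm.grasp_offset)
f=grab_frame('wrist');pickle.dump(f,open('wrist.pkl','wb'));cv2.imwrite('pics/wrist0.png',f['image']);print(f['hand_eye'])
E
```

```text
pics
scene [[361.00037407   0.         315.05052559]
 [  0.         361.00037407 197.79932866]
 [  0.           0.           1.        ]] [1050.12429201 -704.00316923  632.59150217] [[ 0.80005741  0.32933555 -0.50144416]
 [ 0.59987223 -0.45008649  0.66149487]
 [-0.00783946 -0.8300363  -0.55765427]]
top [[464.53085694   0.         320.0279612 ]
 [  0.         464.53085694 197.79920592]
 [  0.           0.           1.        ]] [ 295.89965717  -48.66807129 1358.48196511] [[-0.05453367 -0.9750873   0.21501359]
 [-0.99850337  0.0541457  -0.00769842]
 [-0.00413544 -0.21511162 -0.97658071]]
{'time_s': 0.1, 'joint_positions': array([ 1.06941684e+00,  1.24452509e-01,  1.65151752e+00, -2.21689415e-05,
        1.36748679e+00, -8.26082962e-02]), 'dq': array([-0.00245784,  0.00015592, -0.00157355, -0.0015503 , -0.00018671,
        0.0013649 ]), 'effort': array([ 1.41826631e-04, -4.18876112e+01, -3.61098003e+01,  7.76814390e-02,
        4.62115067e-02, -8.32964452e-05]), 'tool_pos': array([264.07706505, 593.31467478, 213.51356716]), 'tcp_rot': array([[ 4.06633212e-01,  9.13591080e-01, -8.76944310e-04],
       [ 9.13589609e-01, -4.06634136e-01, -1.64516009e-03],
       [-1.85959908e-03, -1.32190477e-04, -9.99998262e-01]]), 'ft_force': array([ 0.23996953, -0.50121477,  0.09731481]), 'torque': array([ 0.02572006,  0.01311018, -0.00732457]), 'opening': 0.9993644529852721} -18.8
[[ 9.99998769e-01 -6.79978711e-04 -1.41387217e-03  2.34886134e-02]
 [ 1.04793620e-03  9.60173987e-01  2.79400818e-01 -7.83792818e+01]
 [ 1.16757667e-03 -2.79401956e-01  9.60173518e-01 -1.70697508e+02]
 [ 0.00000000e+00  0.00000000e+00  0.00000000e+00  1.00000000e+00]]
```

View pics/scene0.png

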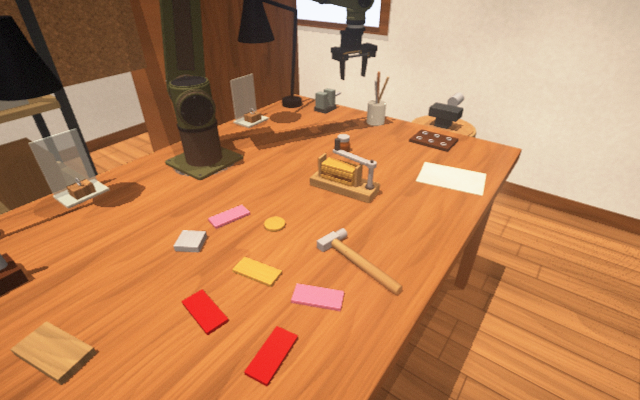

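View pics/top0.png

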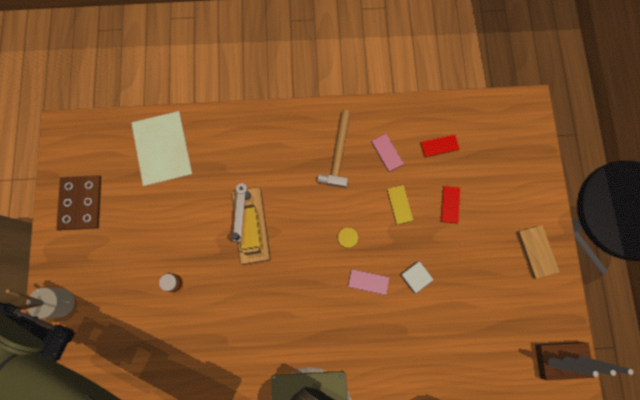

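View pics/wrist0.png

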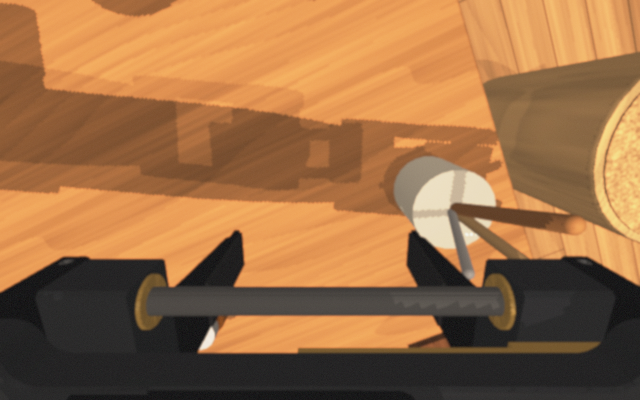

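Top view: the brass candidate for the plate is at (400,204); in the scene view it is at (257,271). Pink and red rectangles are at (388,152), (369,282), (440,146) and (451,205). The disc is at (348,237), the light block at (417,277), and a wooden block at (538,251). Only (400,204) is a loose brass-coloured rectangle. I'll confirm it in an enlarged crop and measure.

```bash
python3 - <<'E'
from h import *
import pickle
f=pickle.load(open('top.pkl','rb'));im=f['image']
a=cv2.resize(im[130:300,200:300],None,fx=4.5,fy=4.5,interpolation=cv2.INTER_CUBIC)[:600]
b=cv2.resize(im[170:260,370:470],None,fx=3.3,fy=3.3,interpolation=cv2.INTER_CUBIC)
c=np.zeros((600,800,3),np.uint8);c[:a.shape[0],:450]=a[:600];c[:b.shape[0],460:460+b.shape[1]]=b
g=pickle.load(open('scene.pkl','rb'));d=cv2.resize(g['image'][140:205,300:390],None,fx=3.7,fy=3.7,interpolation=cv2.INTER_CUBIC);c[310:310+d.shape[0],460:460+d.shape[1]]=d
cv2.imwrite('pics/crop1.png',c)
h=cv2.cvtColor(im,cv2.COLOR_BGR2HSV);print(h[204,400],h[237,348],h[228,251],h[215,420])
m=cv2.inRange(h,(20,150,120),(32,255,255))
n,l,st,ce=cv2.connectedComponentsWithStats(m)
for i in range(1,n):
  if st[i,4]>30:
    print(st[i],ce[i]);
    cs,_=cv2.findContours((l==i).astype(np.uint8),0,2);r=cv2.minAreaRect(cs[0]);P=[onplane(f,*p,10)[:2] for p in cv2.boxPoints(r)]
    print(np.round(P,1),'c',np.round(np.mean(P,0),1), [np.linalg.norm(P[1]-P[0]),np.linalg.norm(P[2]-P[1])],[np.degrees(np.arctan2(*(P[1]-P[0])[::-1])),np.degrees(np.arctan2(*(P[2]-P[1])[::-1]))])
E
```

```text
[ 23 188 186] [ 23 192 185] [ 21 190 188] [ 14 190 162]
[387 185  26  39 637] [399.83202512 204.50549451]
[[ 609.7 -259.2]
 [ 620.9 -310.2]
 [ 510.5 -328.8]
 [ 499.7 -278.7]] c [ 560.2 -294.2] [np.float64(52.13118722182219), np.float64(111.95931692690601)] [np.float64(-77.63028569607124), np.float64(-170.40065850034884)]
[241 207  20  42 528] [251.02462121 229.71022727]
[[573.1 190.1]
 [577.2 133.2]
 [458.2 121.6]
 [454.3 177.5]] c [515.7 155.6] [np.float64(57.090225760862225), np.float64(119.60726008872376)] [np.float64(-85.88522433546142), np.float64(-174.45201274989515)]
[338 228  20  20 327] [347.56574924 237.33027523]
[[ 499.4 -106.9]
 [ 496.3 -162.5]
 [ 440.8 -158.5]
 [ 443.8 -103.4]] c [ 470.1 -132.8] [np.float64(55.65320626156259), np.float64(55.70435724189545)] [np.float64(-93.16239423190599), np.float64(175.8933210338084)]
```

View pics/crop1.png

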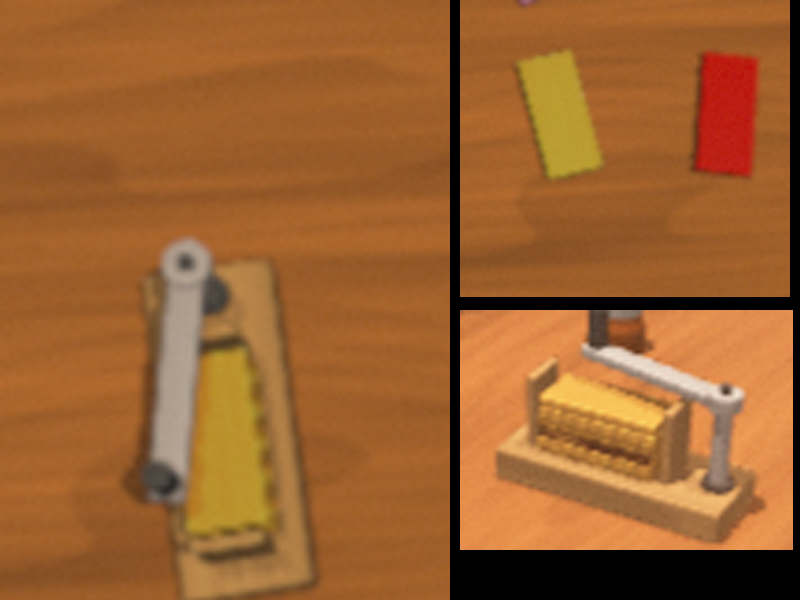

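The crop confirms it: plain brass rectangle, measures 112 x 52 mm, at top-view (400,204). The crop also shows hinge top at (241,188), knob at (236,236), foot corners at (260,188), (270,259) and (240,263).

```bash
python3 - <<'E'
from h import *
import pickle
f=pickle.load(open('top.pkl','rb'))
g=pickle.load(open('scene.pkl','rb'))
H=onplane(f,241.1,188.2,116);Kn=onplane(f,235.6,236.2,153)
print('hinge',H,'knob',Kn,np.linalg.norm((H-Kn)[:2]))
A=onplane(f,260,188.2,30);B=onplane(f,270,258.9,30);C=onplane(f,240.4,263.3,30)
print(A,B,C,np.linalg.norm(A-B),np.linalg.norm(C-B))
ax=A-B;yaw=np.arctan2(ax[1],ax[0]);print('yaw',yaw)
u=np.array([np.cos(yaw),np.sin(yaw)]);v=np.array([-u[1],u[0]])
print('origin from A',A[:2]-125*u+42*v,'from B',B[:2]+90*u+42*v,'from C',C[:2]+90*u-42*v,'from H',H[:2]-105*u)
k=(Kn-H)[:2];print('keeper',np.arctan2(-(k@v*-1),-(k@u)))
print('scene hinge', onplane(g,300+725/3.7-460/3.7,140+(392-310)/3.7,116))
E
```

```text
hinge [608.52899538 157.04612911 116.        ] knob [470.99182371 167.59605851 153.        ] 137.9411997929379
[627.07640547 115.69932983  30.        ] [418.41584537  92.79706125  30.        ] [410.59356902 177.22811298  30.        ] 209.91365665191734 84.79263236034403
yaw 0.10932090059661205
origin from A [498.24026529 143.81069736] from B [503.2962453  144.36563411] from C [504.63864452 145.29813063] from H [504.15580137 145.59028465]
keeper 0.1858770108024116
scene hinge [607.57784376 162.42497787 116.        ]
```

```bash
cat >> h.py <<'E'
from scipy.spatial.transform import Rotation as Ro
def Rd(yaw): # tool down, tool x at world yaw (deg)
    a=np.radians(yaw);x=np.array([np.cos(a),np.sin(a),0]);z=np.array([0,0,-1.]);return np.column_stack([x,np.cross(z,x),z])
def plan(P,yaw,n,s=None):
    s=s or arm.state();p=np.array(s['tool_pos']);R=np.array(s['tcp_rot']);T=Rd(yaw)
    w=Ro.from_matrix(R.T@T).as_rotvec();d=(np.array(P)-p)/n
    for i in range(n):
        Ri=R@Ro.from_rotvec(w*i/n).as_matrix();print(np.round(Ri.T@d/30,2),np.round(np.degrees(w)/n/4,2))
def st():
    s=arm.state();R=s['tcp_rot'];print('t',round(s['time_s'],2),'p',np.round(s['tool_pos'],1),'yaw',round(np.degrees(np.arctan2(R[1,0],R[0,0])),2),'tilt',np.round(R[2,:2],3),'F',np.round(s['ft_force'],2),'op',round(s['opening'],3),'q',np.round(s['joint_positions'],2))
    return s
E
python3 -c "
from h import *
st();plan([471,167,214],86,17)"
```

```text
t 0.15 p [264.1 593.4 213.7] yaw 66.01 tilt [-0.002 -0.   ] F [ 0.07 -0.01 -0.15] op 1.005 q [ 1.07  0.12  1.65 -0.    1.37 -0.08]
[-0.6   0.71  0.  ] [-0.    0.   -0.29]
[-0.61  0.7   0.  ] [-0.    0.   -0.29]
[-0.63  0.69  0.  ] [-0.    0.   -0.29]
[-0.64  0.67  0.  ] [-0.    0.   -0.29]
[-0.66  0.66  0.  ] [-0.    0.   -0.29]
[-0.67  0.65  0.  ] [-0.    0.   -0.29]
[-0.68  0.63 -0.  ] [-0.    0.   -0.29]
[-0.69  0.62 -0.  ] [-0.    0.   -0.29]
[-0.71  0.6  -0.  ] [-0.    0.   -0.29]
[-0.72  0.59 -0.  ] [-0.    0.   -0.29]
[-0.73  0.57 -0.  ] [-0.    0.   -0.29]
[-0.74  0.56 -0.  ] [-0.    0.   -0.29]
[-0.75  0.54 -0.  ] [-0.    0.   -0.29]
[-0.77  0.53 -0.  ] [-0.    0.   -0.29]
[-0.78  0.51 -0.  ] [-0.    0.   -0.29]
[-0.79  0.5  -0.  ] [-0.    0.   -0.29]
[-0.8   0.48 -0.  ] [-0.    0.   -0.29]
```

Call:
step_arm:
  deltas: "-0.6 0.71 0 0 0 -0.3 1; -0.61 0.7 0 0 0 -0.3 1; -0.63 0.69 0 0 0 -0.3 1; -0.64 0.67 0 0 0 -0.3 1; -0.66 0.66 0 0 0 -0.3 1; -0.67 0.65 0 0 0 -0.3 1; -0.68 0.63 0 0 0 -0.3 1; -0.69 0.62 0 0 0 -0.3 1"
  squeeze: 8

```text
time_s: 0.82
tool_pos: [362.4, 387.9, 209.4]
tcp_rot: [[0.232, 0.973, -0.005], [0.973, -0.232, -0.005], [-0.006, -0.004, -1.0]]
ft_force: [1.2, -0.5, 0.3]
opening: 1.003
```

```bash
python3 -c "
from h import *
st();plan([471,167,214],86,10)"
```

```text
t 0.82 p [362.4 387.9 209.4] yaw 76.6 tilt [-0.006 -0.004] F [ 1.15 -0.46  0.25] op 1.003 q [ 0.72 -0.13  1.92 -0.    1.37 -0.62]
[-0.63  0.52 -0.01] [-0.01  0.01 -0.24]
[-0.64  0.51 -0.01] [-0.01  0.01 -0.24]
[-0.65  0.5  -0.01] [-0.01  0.01 -0.24]
[-0.66  0.49 -0.01] [-0.01  0.01 -0.24]
[-0.67  0.48 -0.01] [-0.01  0.01 -0.24]
[-0.67  0.47 -0.01] [-0.01  0.01 -0.24]
[-0.68  0.46 -0.01] [-0.01  0.01 -0.24]
[-0.69  0.45 -0.01] [-0.01  0.01 -0.24]
[-0.7   0.44 -0.02] [-0.01  0.01 -0.24]
[-0.7   0.42 -0.02] [-0.01  0.01 -0.24]
```

Call:
step_arm:
  deltas: "-0.63 0.52 -0.03 0 0 -0.3 1; -0.64 0.51 -0.03 0 0 -0.3 1; -0.65 0.5 -0.03 0 0 -0.3 1; -0.66 0.49 -0.03 0 0 -0.3 1; -0.67 0.48 -0.03 0 0 -0.2 1; -0.67 0.47 -0.03 0 0 -0.2 1; -0.68 0.46 -0.03 0 0 -0.2 1; -0.69 0.45 -0.03 0 0 -0.2 1"

```text
time_s: 1.48
tool_pos: [453.0, 201.4, 214.6]
tcp_rot: [[0.087, 0.996, -0.008], [0.996, -0.087, -0.007], [-0.008, -0.007, -1.0]]
ft_force: [0.7, 0.8, 0.3]
opening: 1.001
```

```bash
python3 - <<'E'
from h import *
import pickle
s=st();f=grab_frame('wrist')
HE=np.array(f['hand_eye']);T=np.eye(4);T[:3,:3]=s['tcp_rot'];T[:3,3]=s['tool_pos'];W=T@HE;f['xyz']=W[:3,3];f['attitude']=W[:3,:3]
pickle.dump(f,open('w1.pkl','wb'));cv2.imwrite('pics/w1.png',f['image'])
for n in ['hinge',(608,158,116)],['knob',(471,167,153)],['orig',(503,145,30)]: print(n[0],proj(f,n[1]))
st()
E
```

```text
t 1.48 p [453.  201.4 214.6] yaw 85.03 tilt [-0.008 -0.007] F [0.71 0.81 0.25] op 1.001 q [ 0.31 -0.22  1.98 -0.    1.39 -1.17]
hinge [297.02194643 350.44641183]
knob [284.63756756 239.28391201]
orig [283.09533462 225.22869282]
t 1.53 p [454.8 198.2 214.8] yaw 84.91 tilt [-0.011 -0.006] F [ 0.45 -1.49  0.18] op 1.0 q [ 0.31 -0.22  1.98 -0.01  1.39 -1.17]
```

View pics/w1.png

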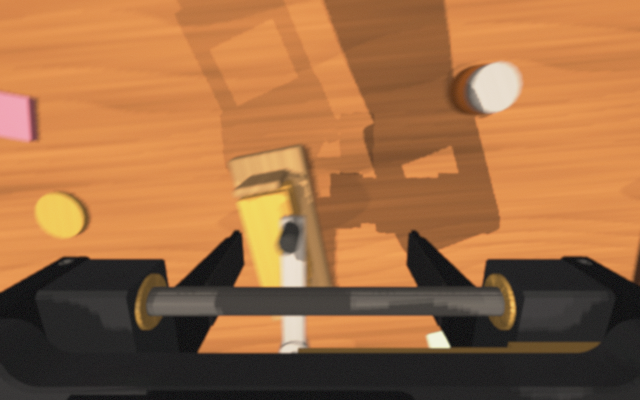

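The wrist view shows the knob at (290,235), the bar running down to the hinge at (293,347), the pile at left, and foot corners at (231,158) and (303,147).

```bash
python3 - <<'E'
from h import *
import pickle
f=pickle.load(open('w1.pkl','rb'))
im=f['image'];cv2.imwrite('pics/w1c.png',cv2.resize(im[135:355,200:400],None,fx=2.7,fy=2.7,interpolation=cv2.INTER_CUBIC))
for s in ((453.0,201.4),(454.8,198.2)):
  o=f['xyz'].copy(); f['xyz']=o+np.array([s[0]-453,s[1]-201.4,0])
  A=onplane(f,231,158,30);B=onplane(f,303,147,30);print(A,B,np.linalg.norm(A-B),'knob',onplane(f,292,224,153)); f['xyz']=o
E
```

```text
[418.41674736  96.54589483  30.        ] [413.2332922  178.40544858  30.        ] 82.02350119517548 knob [458.7801602  174.26653527 153.        ]
[420.21674736  93.34589483  30.        ] [415.0332922  175.20544858  30.        ] 82.02350119517548 knob [460.5801602  171.06653527 153.        ]
```

View pics/w1c.png

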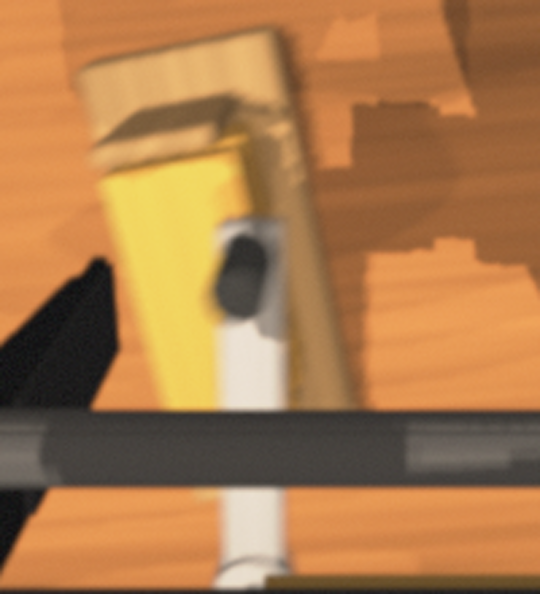

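```bash
python3 - <<'E'
from h import *
import pickle
f=pickle.load(open('w1.pkl','rb'))
print('knob',onplane(f,289,242,153))
print('hingetop near edge/center',onplane(f,200+250/2.7,135+580/2.7,116))
st();plan([472,167,214],86,3);
E
```

```text
knob [473.58362381 170.15681183 153.        ]
hingetop near edge/center [606.87547389 153.59320389 116.        ]
t 1.53 p [454.8 198.2 214.8] yaw 84.91 tilt [-0.011 -0.006] F [ 0.45 -1.49  0.18] op 1.0 q [ 0.31 -0.22  1.98 -0.01  1.39 -1.17]
[-0.33  0.22  0.01] [-0.03  0.05 -0.09]
[-0.33  0.22  0.01] [-0.03  0.05 -0.09]
[-0.33  0.22  0.01] [-0.03  0.05 -0.09]
```

Call:
step_arm:
  deltas: "-0.33 0.22 0.3 0 0 -0.1 1; -0.33 0.22 0.4 0 0 -0.1 1; -0.33 0.22 0.4 0 0 -0.1 1; 0 0 0.4 0 0 0 1; 0 0 0 0 0 0 1"

```text
time_s: 1.95
tool_pos: [473.3, 163.3, 168.5]
tcp_rot: [[0.073, 0.997, -0.005], [0.997, -0.073, -0.009], [-0.009, -0.004, -1.0]]
ft_force: [-0.2, -0.0, -1.4]
opening: 1.0
```

```bash
python3 - <<'E'
from h import *
st();plan([472,167.5,122],86,3);
f=grab_frame('scene');cv2.imwrite('pics/s2.png',cv2.resize(f['image'][90:220,250:420],None,fx=4,fy=4,interpolation=cv2.INTER_CUBIC))
E
```

```text
t 1.95 p [473.3 163.3 168.5] yaw 85.81 tilt [-0.009 -0.004] F [-0.21 -0.04 -1.39] op 1.0 q [ 0.23 -0.17  2.02 -0.01  1.3  -1.27]
[ 0.05 -0.02  0.52] [-0.02  0.04 -0.02]
[ 0.05 -0.02  0.52] [-0.02  0.04 -0.02]
[ 0.05 -0.02  0.52] [-0.02  0.04 -0.02]
```

View pics/s2.png

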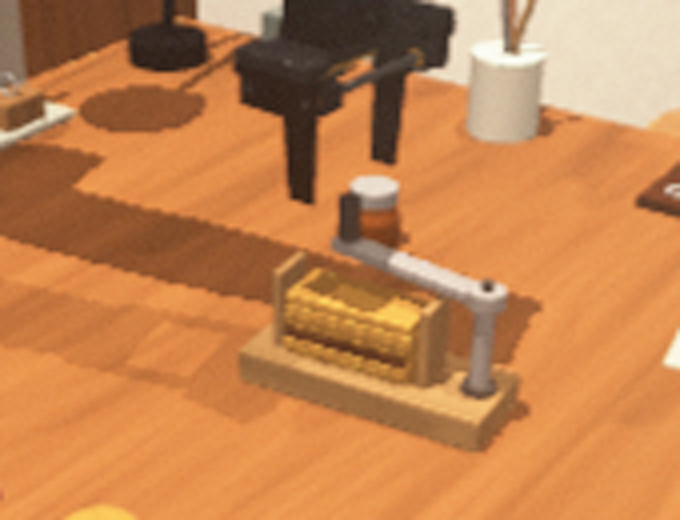

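The scene crop shows the open jaws straddling the knob (350,215) from above, centred. I'll go down.

Call:
step_arm:
  deltas: "0.05 -0.02 0.5 0 0 0 1; 0.05 -0.02 0.5 0 0 0 1; 0.03 0 0.45 0 0 0 1; 0 0 0 0 0 0 1"

```text
time_s: 2.33
tool_pos: [473.3, 170.5, 127.9]
tcp_rot: [[0.071, 0.997, 0.001], [0.997, -0.071, -0.007], [-0.006, 0.001, -1.0]]
ft_force: [-1.0, 0.1, -0.6]
opening: 1.002
```

```bash
python3 - <<'E'
from h import *
st();plan([472,167.5,123],86,1);
E
```

```text
t 2.33 p [473.3 170.5 127.9] yaw 85.94 tilt [-0.006  0.001] F [-1.01  0.14 -0.61] op 1.002 q [ 0.24 -0.13  2.06 -0.01  1.22 -1.25]
[-0.1  -0.04  0.16] [ 0.02  0.09 -0.02]
```

Call:
step_arm:
  deltas: "-0.1 0 0.12 0 0.1 0 -1; 0 0 0 0 0 0 -1; 0 0 0 0 0 0 -1; 0 0 0 0 0 0 -1; 0 0 0 0 0 0 -1; 0 0 0 0 0 0 -1; 0 0 0 0 0 0 -1; 0 0 0 0 0 0 -1"
  squeeze: 8

```text
time_s: 3.0
tool_pos: [475.3, 169.5, 129.8]
tcp_rot: [[0.069, 0.998, 0.009], [0.998, -0.069, 0.003], [0.004, 0.009, -1.0]]
ft_force: [0.6, 0.8, 0.2]
opening: 0.497
```

```bash
python3 - <<'E'
from h import *
st()
E
```

```text
t 3.0 p [475.3 169.5 129.8] yaw 86.05 tilt [0.004 0.009] F [0.63 0.78 0.19] op 0.497 q [ 0.24 -0.14  2.06  0.    1.21 -1.27]
```

Call:
step_arm:
  deltas: "0 0 0.15 0 0 0 -1; 0 0 0 0 0 0 -1; 0 0 0 0 0 0 -1; 0 0 0 0 0 0 -1; 0 0 0 0 0 0 -1; 0 0 0 0 0 0 -1; 0 0 0 0 0 0 -1"

```text
time_s: 3.58
tool_pos: [475.4, 169.5, 124.9]
tcp_rot: [[0.069, 0.998, 0.009], [0.998, -0.069, 0.003], [0.004, 0.009, -1.0]]
ft_force: [-0.6, 0.3, -0.3]
opening: 0.189
```

```bash
python3 - <<'E'
from h import *
st()
E
```

```text
t 3.58 p [475.4 169.5 124.9] yaw 86.05 tilt [0.004 0.009] F [-0.63  0.28 -0.32] op 0.189 q [ 0.24 -0.13  2.06  0.    1.2  -1.27]
```

Call:
step_arm:
  deltas: "0.3 0.01 0 0 0 1 -1; 0.3 0.01 0 0 0 1 -1; 0.3 0.01 0 0 0 1 -1; 0.3 0.01 0 0 0 1 -1"

```text
time_s: 3.92
tool_pos: [483.2, 204.2, 125.0]
tcp_rot: [[0.353, 0.936, 0.01], [0.936, -0.353, 0.002], [0.005, 0.008, -1.0]]
ft_force: [0.0, -0.9, -0.2]
opening: 0.186
```

```bash
cat >>h.py <<'E'
def kn():
    s=st();d=s['tool_pos'][:2]-np.array([608,157]);a=np.arctan2(d[1],d[0]);print('r',np.linalg.norm(d),'theta',np.pi+.105-a,'ideal tool yaw',np.degrees(a)-90)
E
python3 - <<'E'
from h import *
kn()
E
```

```text
t 3.92 p [483.2 204.2 125. ] yaw 69.32 tilt [0.005 0.008] F [ 0.04 -0.85 -0.2 ] op 0.186 q [ 0.3  -0.09  2.02 -0.    1.2  -0.91]
r 133.47938205780133 theta 0.46655725461267084 ideal tool yaw 69.28429525835705
```

Following the arc well. I'll continue.

Call:
step_arm:
  deltas: "0.31 0.01 0 0 0 1 -1; 0.31 0.01 0 0 0 1 -1; 0.31 0.01 0 0 0 1 -1; 0.31 0.01 0 0 0 1 -1; 0.31 0.01 0 0 0 1 -1; 0.31 0.01 0 0 0 1 -1; 0.31 0.01 0 0 0 1 -1; 0.31 0.01 0 0 0 1 -1"

```text
time_s: 4.58
tool_pos: [529.0, 265.1, 125.0]
tcp_rot: [[0.81, 0.586, 0.01], [0.586, -0.81, -0.002], [0.007, 0.008, -1.0]]
ft_force: [-0.5, -0.6, 0.3]
opening: 0.185
```

```bash
python3 - <<'E'
from h import *
kn()
E
```

```text
t 4.58 p [529.  265.1 125. ] yaw 35.9 tilt [0.007 0.008] F [-0.54 -0.56  0.28] op 0.185 q [ 0.38  0.06  1.87 -0.01  1.2  -0.25]
r 133.87147776858401 theta 1.0448187146733159 ideal tool yaw 36.15235414180927
```

Call:
step_arm:
  deltas: "0.31 0.01 0 0 0 1 -1; 0.31 0.01 0 0 0 1 -1; 0.31 0.01 0 0 0 1 -1; 0.31 0.01 0 0 0 1 -1; 0.31 0.01 0 0 0 1 -1; 0.31 0.01 0 0 0 1 -1; 0.31 0.01 0 0 0 1 -1; 0.31 0.01 0 0 0 1 -1"

```text
time_s: 5.25
tool_pos: [601.1, 291.0, 124.9]
tcp_rot: [[0.999, 0.043, 0.008], [0.043, -0.999, -0.006], [0.008, 0.006, -1.0]]
ft_force: [0.2, -0.8, 0.7]
opening: 0.185
```

```bash
python3 - <<'E'
from h import *
kn()
E
```

```text
t 5.25 p [601.1 291.  124.9] yaw 2.49 tilt [0.008 0.006] F [ 0.19 -0.84  0.69] op 0.185 q [ 0.37  0.23  1.69 -0.01  1.22  0.33]
r 134.18517186546802 theta 1.6240614811657392 ideal tool yaw 2.964188308311549
```

Keeper is at about 1.6 rad. I'll release it, rise, and check.

Call:
step_arm:
  deltas: "0 0 0 0 0 0 1; 0 0 0 0 0 0 1; 0 0 0 0 0 0 1; 0 0 0 0 0 0 1; 0 0 -0.3 0 0 0 1; 0 0 -0.7 0 0 0 1; 0 0 -0.8 0 0 0 1; 0 0 -0.8 0 0 0 1"

```text
time_s: 5.92
tool_pos: [595.1, 289.5, 197.2]
tcp_rot: [[0.999, 0.049, -0.008], [0.049, -0.999, -0.012], [-0.008, 0.012, -1.0]]
ft_force: [0.2, 0.3, -0.6]
opening: 0.688
```

```bash
python3 - <<'E'
from h import *
st()
f=grab_frame('scene');cv2.imwrite('pics/s3.png',cv2.resize(f['image'][90:220,250:420],None,fx=4,fy=4,interpolation=cv2.INTER_CUBIC))
E
```

```text
t 5.92 p [595.1 289.5 197.2] yaw 2.8 tilt [-0.008  0.012] F [ 0.22  0.3  -0.58] op 0.688 q [ 0.38  0.17  1.63 -0.01  1.35  0.33]
```

View pics/s3.png

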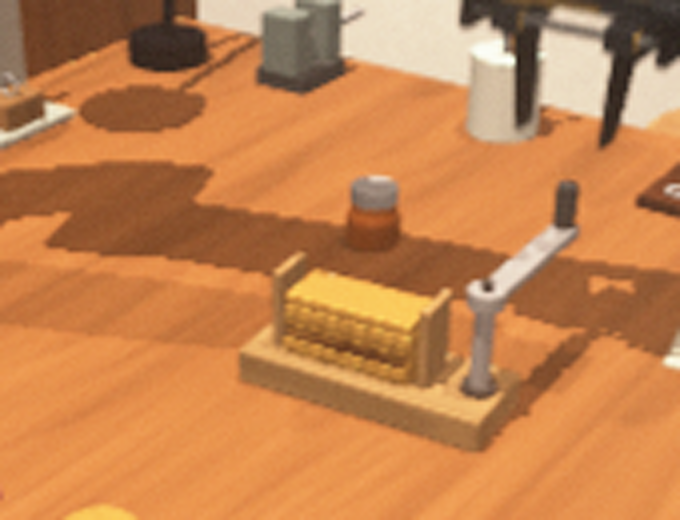

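The crop shows the keeper swung out along +y (575,230), the pile open, and the gripper clear. I'll take a top view to refine the rack, then move to the plate.

```bash
python3 - <<'E'
from h import *
import pickle
f=grab_frame('top');pickle.dump(f,open('top2.pkl','wb'));cv2.imwrite('pics/t2.png',cv2.resize(f['image'][150:280,180:300],None,fx=4.5,fy=4.5,interpolation=cv2.INTER_CUBIC))
plan([555,-294,230],-80,24)
E
```

```text
[-0.1   0.81 -0.03] [ 0.   -0.    0.86]
[-0.05  0.81 -0.03] [ 0.   -0.    0.86]
[-0.    0.81 -0.03] [ 0.   -0.    0.86]
[ 0.05  0.81 -0.03] [ 0.   -0.    0.86]
[ 0.1   0.81 -0.03] [ 0.   -0.    0.86]
[ 0.14  0.8  -0.03] [ 0.   -0.    0.86]
[ 0.19  0.79 -0.03] [ 0.   -0.    0.86]
[ 0.24  0.78 -0.03] [ 0.   -0.    0.86]
[ 0.29  0.76 -0.03] [ 0.   -0.    0.86]
[ 0.33  0.74 -0.03] [ 0.   -0.    0.86]
[ 0.38  0.72 -0.03] [ 0.   -0.    0.86]
[ 0.42  0.7  -0.03] [ 0.   -0.    0.86]
[ 0.46  0.67 -0.03] [ 0.   -0.    0.86]
[ 0.5   0.64 -0.03] [ 0.   -0.    0.86]
[ 0.54  0.61 -0.03] [ 0.   -0.    0.86]
[ 0.57  0.58 -0.03] [ 0.   -0.    0.86]
[ 0.61  0.54 -0.03] [ 0.   -0.    0.86]
[ 0.64  0.51 -0.04] [ 0.   -0.    0.86]
[ 0.67  0.47 -0.04] [ 0.   -0.    0.86]
[ 0.69  0.43 -0.04] [ 0.   -0.    0.86]
[ 0.72  0.38 -0.04] [ 0.   -0.    0.86]
[ 0.74  0.34 -0.04] [ 0.   -0.    0.86]
[ 0.76  0.29 -0.04] [ 0.   -0.    0.86]
[ 0.78  0.25 -0.04] [ 0.   -0.    0.86]
```

View pics/t2.png

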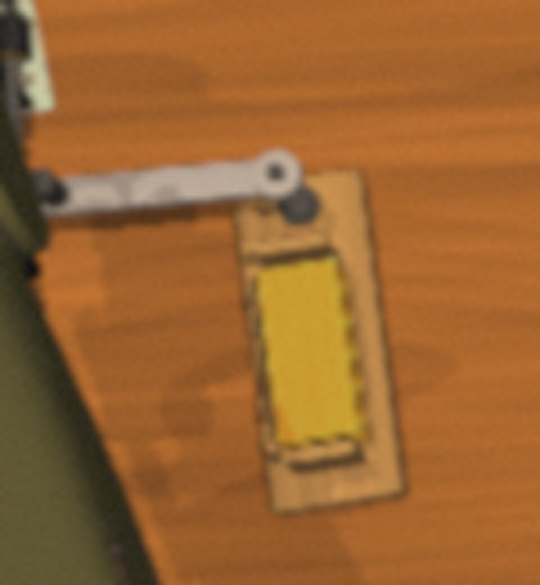

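```bash
python3 - <<'E'
from h import *
import pickle
from scipy.optimize import least_squares
f=pickle.load(open('top2.pkl','rb'))
c=lambda x,y:((x+.5)/4.5-.5+180,(y+.5)/4.5-.5+150)
loc=[(105,0,116),(125,-42,30),(-90,-42,30),(-90,42,30)]
px=np.array([c(277,172),c(363,170),c(407,491),c(275,514)])
def W(q,l):
    ca,sa=np.cos(q[2]),np.sin(q[2]);return [q[0]+ca*l[0]-sa*l[1],q[1]+sa*l[0]+ca*l[1],l[2]]
fun=lambda q:np.ravel([proj(f,W(q,l))-p for l,p in zip(loc,px)])
r=least_squares(fun,[503,145,.1]);print(r.x,r.fun)
for l in [(-69,22,98),(-69,-22,98),(61,22,98),(61,-22,98),(-61,22,98)]: 
    p=proj(f,W(r.x,l));print(l,((p-[180,150])+.5)*4.5-.5)
# keeper
K=onplane(f,*c(50,187),153);print('knob',K)
for z in (70,75,80,85):
  for l in [(-55,25,z),(-55,-25,z),(55,25,z),(55,-25,z)]:
    p=proj(f,W(r.x,l));print(l,((p-[180,150])+.5)*4.5-.5)
E
```

```text
[5.03273955e+02 1.44294288e+02 1.07315099e-01] [ 0.48566175  0.64003868 -0.3993931  -0.8247441  -0.08892376  0.22394296
 -0.02727904 -0.08905945]
(-69, 22, 98) [284.17750048 464.8974393 ]
(-69, -22, 98) [356.5901513  453.07837003]
(61, 22, 98) [257.61293479 255.9801094 ]
(61, -22, 98) [328.49670132 244.63416367]
(-61, 22, 98) [282.50906164 451.775983  ]
knob [598.54228949 285.4070907  153.        ]
(-55, 25, 70) [284.05987871 447.73693236]
(-55, -25, 70) [364.40752537 434.64315116]
(55, 25, 70) [262.02915393 274.76583931]
(55, -25, 70) [340.97004358 262.10747633]
(-55, 25, 75) [282.70356153 446.86397482]
(-55, -25, 75) [363.3580038  433.72150252]
(55, 25, 75) [260.61486033 273.26254131]
(55, -25, 75) [339.85187588 260.55872154]
(-55, 25, 80) [281.33688953 445.98435266]
(-55, -25, 80) [362.30047923 432.79282595]
(55, 25, 80) [259.18996345 271.74797273]
(55, -25, 80) [338.72533487 258.99836905]
(-55, 25, 85) [279.95974365 445.09798928]
(-55, -25, 85) [361.23485978 431.85704077]
(55, 25, 85) [257.7543436  270.22200637]
(55, -25, 85) [337.59032617 257.42628808]
```

Call:
step_arm:
  deltas: "-0.1 0.8 -0.2 0 0 0.9 1; -0.05 0.8 -0.2 0 0 0.9 1; 0 0.8 -0.2 0 0 0.9 1; 0.05 0.8 -0.2 0 0 0.9 1; 0.1 0.8 -0.05 0 0 0.9 1; 0.14 0.8 0 0 0 0.9 1; 0.2 0.8 0 0 0 0.9 1; 0.25 0.78 0 0 0 0.9 1"

```text
time_s: 6.68
tool_pos: [577.8, 95.1, 230.8]
tcp_rot: [[0.894, -0.447, 0.004], [-0.447, -0.894, -0.006], [0.007, 0.004, -1.0]]
ft_force: [0.6, -0.3, -0.3]
opening: 0.999
```

```bash
python3 - <<'E'
from h import *
st();plan([555,-294,225],-80,16)
E
```

```text
t 6.68 p [577.8  95.1 230.8] yaw -26.58 tilt [0.007 0.004] F [ 0.55 -0.33 -0.34] op 0.999 q [ 0.07 -0.03  1.78 -0.01  1.39  0.54]
[0.32 0.75 0.02] [ 0.   -0.01  0.83]
[0.36 0.73 0.02] [ 0.   -0.01  0.83]
[0.4  0.7  0.02] [ 0.   -0.01  0.83]
[0.45 0.68 0.02] [ 0.   -0.01  0.83]
[0.48 0.65 0.02] [ 0.   -0.01  0.83]
[0.52 0.62 0.02] [ 0.   -0.01  0.83]
[0.56 0.59 0.02] [ 0.   -0.01  0.83]
[0.59 0.56 0.02] [ 0.   -0.01  0.83]
[0.62 0.52 0.02] [ 0.   -0.01  0.83]
[0.65 0.49 0.01] [ 0.   -0.01  0.83]
[0.68 0.45 0.01] [ 0.   -0.01  0.83]
[0.7  0.41 0.01] [ 0.   -0.01  0.83]
[0.73 0.37 0.01] [ 0.   -0.01  0.83]
[0.75 0.32 0.01] [ 0.   -0.01  0.83]
[0.76 0.28 0.01] [ 0.   -0.01  0.83]
[0.78 0.23 0.01] [ 0.   -0.01  0.83]
```

Call:
step_arm:
  deltas: "0.32 0.75 0.02 0 0 0.85 1; 0.36 0.73 0.02 0 0 0.85 1; 0.4 0.7 0.02 0 0 0.85 1; 0.45 0.68 0.02 0 0 0.85 1; 0.48 0.65 0.02 0 0 0.85 1; 0.52 0.62 0.02 0 0 0.85 1; 0.56 0.59 0.02 0 0 0.85 1; 0.6 0.56 0.02 0 0 0.85 1"

```text
time_s: 7.35
tool_pos: [557.8, -107.8, 223.8]
tcp_rot: [[0.575, -0.818, 0.001], [-0.818, -0.575, -0.006], [0.005, 0.002, -1.0]]
ft_force: [0.2, 0.5, -0.6]
opening: 0.999
```

```bash
python3 - <<'E'
from h import *
st();plan([555,-294,225],-80,8)
E
```

```text
t 7.35 p [ 557.8 -107.8  223.8] yaw -54.9 tilt [0.005 0.002] F [ 0.17  0.5  -0.6 ] op 0.999 q [-0.28 -0.06  1.83 -0.01  1.38  0.68]
[ 0.63  0.46 -0.  ] [ 0.   -0.01  0.78]
[ 0.65  0.42 -0.  ] [ 0.   -0.01  0.78]
[ 0.67  0.38 -0.  ] [ 0.   -0.01  0.78]
[ 0.69  0.35 -0.  ] [ 0.   -0.01  0.78]
[ 0.71  0.31 -0.  ] [ 0.   -0.01  0.78]
[ 0.73  0.27 -0.  ] [ 0.   -0.01  0.78]
[ 0.74  0.23 -0.  ] [ 0.   -0.01  0.78]
[ 0.75  0.19 -0.  ] [ 0.   -0.01  0.78]
```

Call:
step_arm:
  deltas: "0.63 0.46 0 0 0 0.8 1; 0.65 0.42 0 0 0 0.8 1; 0.67 0.38 0 0 0 0.8 1; 0.69 0.35 0 0 0 0.8 1; 0.71 0.31 0 0 0 0.8 1; 0.73 0.27 0 0 0 0.8 1; 0.65 0.23 0 0 0 0.8 1; 0 0 0 0 0 0 1"

```text
time_s: 8.02
tool_pos: [546.6, -277.4, 220.2]
tcp_rot: [[0.198, -0.98, -0.004], [-0.98, -0.198, -0.004], [0.004, 0.005, -1.0]]
ft_force: [-0.6, 0.1, -0.3]
opening: 1.0
```

```bash
cat >>h.py <<'E'
def wr(name):
    s=st();f=grab_frame('wrist')
    T=np.eye(4);T[:3,:3]=s['tcp_rot'];T[:3,3]=s['tool_pos'];W=T@np.array(f['hand_eye']);f['xyz']=W[:3,3];f['attitude']=W[:3,:3]
    cv2.imwrite(f'pics/{name}.png',f['image']);return f,s
E
python3 - <<'E'
from h import *
f,s=wr('w3')
h=cv2.cvtColor(f['image'],cv2.COLOR_BGR2HSV)
m=cv2.inRange(h,(20,120,120),(34,255,255));n,l,stt,ce=cv2.connectedComponentsWithStats(m)
for i in range(1,n):
  if stt[i,4]>300: print(stt[i],ce[i],onplane(f,*ce[i],10))
print(proj(f,(560,-294,10)))
E
```

```text
t 8.02 p [ 546.6 -277.4  220.2] yaw -78.57 tilt [0.004 0.005] F [-0.59  0.07 -0.27] op 1.0 q [-0.55  0.04  1.73 -0.01  1.37  0.82]
[ 320  118   44   91 3303] [342.58613382 165.10838632] [ 562.16525176 -297.46130192   10.        ]
[ 179  190   45   41 1227] [203.43031785 212.06927465] [ 469.55305966 -138.56261558   10.        ]
[339.40647732 166.29147556]
```

View pics/w3.png

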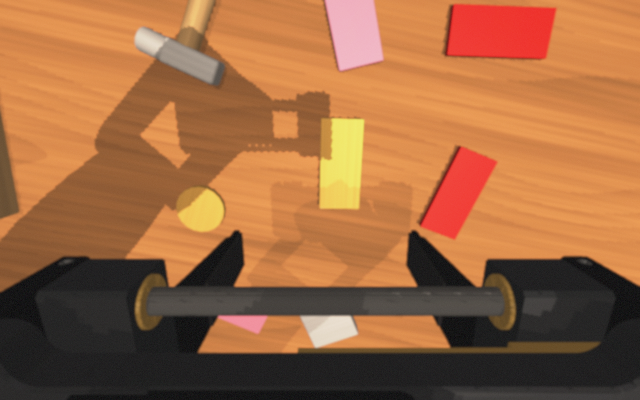

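The wrist view shows the brass plate at (342,164). The red plates at (460,192) and (500,30), pink at (352,32), and disc at (202,210) are all clear of the jaw paths.

```bash
python3 - <<'E'
from h import *
f,s=wr('w4')
h=cv2.cvtColor(f['image'],cv2.COLOR_BGR2HSV)
for nm,m in (('brass',cv2.inRange(h,(20,120,90),(34,255,255))),('red',cv2.inRange(h,(0,200,100),(5,255,255)))):
  n,l,stt,ce=cv2.connectedComponentsWithStats(m)
  for i in range(1,n):
   if stt[i,4]>1500:
    cs,_=cv2.findContours((l==i).astype(np.uint8),0,2);c=max(cs,key=cv2.contourArea)
    Q=np.array([onplane(f,*p[0],10)[:2] for p in c],np.float32);r=cv2.minAreaRect(Q);print(nm,r,np.round(cv2.boxPoints(r),0).tolist())
E
```

```text
t 8.07 p [ 546.6 -275.9  220. ] yaw -78.43 tilt [0.002 0.005] F [0.42 0.56 0.85] op 1.001 q [-0.55  0.04  1.73 -0.    1.37  0.82]
brass ((562.2159423828125, -295.0218200683594), (109.11237335205078, 50.22599792480469), 9.894476890563965) [[504.0, -280.0], [513.0, -329.0], [620.0, -310.0], [612.0, -261.0]]
red ((737.5350952148438, -432.6947326660156), (49.31428146362305, 110.54802703857422), 9.698357582092285) [[704.0, -382.0], [723.0, -491.0], [771.0, -483.0], [753.0, -374.0]]
```

```bash
python3 - <<'E'
from h import *
st();plan([561.5,-295,60],-80.1,8)
E
```

```text
t 8.12 p [ 546.9 -274.7  220.2] yaw -78.33 tilt [0.002 0.004] F [0.39 0.98 0.1 ] op 1.0 q [-0.55  0.04  1.73 -0.    1.37  0.82]
[ 0.09 -0.05  0.67] [ 0.01 -0.    0.06]
[ 0.09 -0.05  0.67] [ 0.01 -0.    0.06]
[ 0.09 -0.05  0.67] [ 0.01 -0.    0.06]
[ 0.09 -0.05  0.67] [ 0.01 -0.    0.06]
[ 0.09 -0.05  0.67] [ 0.01 -0.    0.06]
[ 0.09 -0.05  0.67] [ 0.01 -0.    0.06]
[ 0.09 -0.05  0.67] [ 0.01 -0.    0.06]
[ 0.09 -0.05  0.67] [ 0.01 -0.    0.06]
```

Call:
step_arm:
  deltas: "0.09 -0.05 0.67 0 0 0.06 1; 0.09 -0.05 0.67 0 0 0.06 1; 0.09 -0.05 0.67 0 0 0.06 1; 0.09 -0.05 0.67 0 0 0.06 1; 0.09 -0.05 0.67 0 0 0.06 1; 0.09 -0.05 0.67 0 0 0.06 1; 0.09 -0.05 0.6 0 0 0.06 1; 0 0 0 0 0 0 1"

```text
time_s: 8.78
tool_pos: [563.6, -281.0, 79.0]
tcp_rot: [[0.191, -0.982, 0.002], [-0.982, -0.191, -0.001], [0.002, -0.001, -1.0]]
ft_force: [-0.7, 0.9, -0.7]
opening: 1.0
```

```bash
python3 - <<'E'
from h import *
f,s=wr('w5');plan([561.5,-295,4],-80.1,4)
E
```

```text
t 8.78 p [ 563.6 -281.    79. ] yaw -79.0 tilt [ 0.002 -0.001] F [-0.72  0.95 -0.72] op 1.0 q [-0.55  0.2   1.81 -0.    1.14  0.83]
[0.11 0.05 0.64] [-0.01 -0.01  0.07]
[0.11 0.05 0.64] [-0.01 -0.01  0.07]
[0.11 0.04 0.64] [-0.01 -0.01  0.07]
[0.11 0.04 0.64] [-0.01 -0.01  0.07]
```

View pics/w5.png

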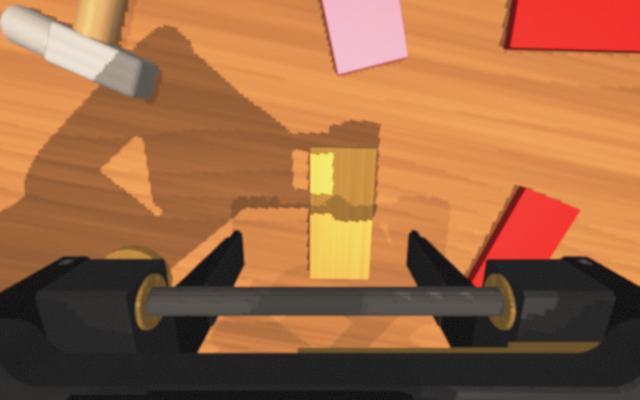

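```bash
python3 - <<'E'
from h import *
f,s=wr('w6')
Q=np.array([onplane(f,*p,10)[:2] for p in [(309,148),(378,149),(369,279),(310,279)]]);print(Q,Q.mean(0))
a=(Q[0]-Q[3]+Q[1]-Q[2]);print(np.degrees(np.arctan2(a[1],a[0])))
for p in [(522,187),(580,211),(468,285)]:
  q=onplane(f,*p,10)[:2];print('red',q,'in tool',(Rd(-80.1).T[:2,:2]@(q-[561.5,-295])))
E
```

```text
t 8.83 p [ 564.3 -281.2   80.7] yaw -78.99 tilt [ 0.003 -0.003] F [-0.02  0.56  0.69] op 1.003 q [-0.55  0.19  1.81 -0.    1.14  0.83]
[[ 611.0702067  -260.53661937]
 [ 620.19907581 -311.82033444]
 [ 511.78588162 -330.13282759]
 [ 502.38395492 -280.87557427]] [ 561.35977976 -295.84133892]
10.094921494837422
red [ 612.78003861 -429.44951826] in tool [141.26400523 -27.40065957]
red [ 602.82379144 -482.19885077] in tool [191.51609603  -8.52352236]
red [ 522.08452113 -414.77536792] in tool [111.21516416  59.42142707]
```

Call:
step_arm:
  deltas: "0.15 0.06 0.5 0 0 0.1 1; 0.15 0.06 0.5 0 0 0.1 1; 0.15 0.05 0.5 0 0 0.1 1; 0.05 0 0.3 0 0 0 1; 0 0 0.2 0 0 0 1; 0 0 0 0 0 0 1"

```text
time_s: 9.38
tool_pos: [567.4, -300.4, 24.8]
tcp_rot: [[0.171, -0.985, 0.016], [-0.985, -0.171, -0.01], [0.013, -0.014, -1.0]]
ft_force: [-0.1, 1.0, 0.7]
opening: 1.0
```

```bash
python3 - <<'E'
from h import *
st();plan([561.5,-295.5,4],-80,1)
E
```

```text
t 9.38 p [ 567.4 -300.4   24.8] yaw -80.16 tilt [ 0.013 -0.014] F [-0.09  0.99  0.71] op 1.0 q [-0.57  0.28  1.81  0.    1.03  0.83]
[-0.2   0.18  0.69] [-0.2  -0.18 -0.04]
```

Call:
step_arm:
  deltas: "-0.15 0.1 0.2 -0.2 -0.18 0 1; -0.05 0.08 0.2 0 0 0 1; 0 0 0.1 0 0 0 1; 0 0 0 0 0 0 1"

```text
time_s: 9.72
tool_pos: [561.2, -295.3, 9.2]
tcp_rot: [[0.171, -0.985, 0.0], [-0.985, -0.171, 0.0], [-0.0, -0.0, -1.0]]
ft_force: [0.2, 0.6, 0.6]
opening: 0.999
```

```bash
python3 - <<'E'
from h import *
st();plan([561.5,-295.5,4],-80,1)
E
```

```text
t 9.72 p [ 561.2 -295.3    9.2] yaw -80.15 tilt [-0. -0.] F [0.23 0.57 0.64] op 0.999 q [-0.57  0.29  1.83  0.    1.02  0.83]
[ 0.01 -0.01  0.17] [-0.    0.   -0.04]
```

Call:
step_arm:
  deltas: "0 0 0.16 0 0 0 1; 0 0 0 0 0 0 -1; 0 0 0 0 0 0 -1; 0 0 0 0 0 0 -1; 0 0 0 0 0 0 -1; 0 0 0 0 0 0 -1; 0 0 0 0 0 0 -1; 0 0 0 0 0 0 -1"
  squeeze: 30

```text
time_s: 10.38
tool_pos: [562.4, -295.8, 5.7]
tcp_rot: [[0.172, -0.985, 0.003], [-0.985, -0.172, -0.001], [0.002, -0.002, -1.0]]
ft_force: [0.3, -0.1, -0.1]
opening: 0.561
```

```bash
python3 - <<'E'
from h import *
st()
E
```

```text
t 10.38 p [ 562.4 -295.8    5.7] yaw -80.12 tilt [ 0.002 -0.002] F [ 0.31 -0.11 -0.13] op 0.561 q [-0.57  0.3   1.83  0.    1.02  0.83]
```

Call:
step_arm:
  deltas: "0 0 0.07 0 0 0 -1; 0 0 0 0 0 0 -1; 0 0 0 0 0 0 -1; 0 0 0 0 0 0 -1; 0 0 0 0 0 0 -1"
  squeeze: 30

```text
time_s: 10.8
tool_pos: [562.6, -295.2, 5.1]
tcp_rot: [[0.171, -0.985, 0.002], [-0.985, -0.171, -0.0], [0.0, -0.002, -1.0]]
ft_force: [0.4, 0.4, 1.9]
opening: 0.52
```

```bash
python3 - <<'E'
from h import *
st()
E
```

```text
t 10.8 p [ 562.6 -295.2    5.1] yaw -80.13 tilt [ 0.    -0.002] F [0.44 0.42 1.87] op 0.52 q [-0.57  0.3   1.83  0.    1.02  0.83]
```

Gripped at 49.4 mm. I'll lift slowly and check.

Call:
step_arm:
  deltas: "0 0 -0.15 0 0 0 -1; 0 0 -0.3 0 0 0 -1; 0 0 -0.5 0 0 0 -1; 0 0 -0.6 0 0 0 -1; 0 0 0 0 0 0 -1"

```text
time_s: 11.22
tool_pos: [559.1, -293.4, 49.2]
tcp_rot: [[0.171, -0.985, -0.006], [-0.985, -0.171, 0.005], [-0.006, 0.005, -1.0]]
ft_force: [1.4, -1.3, -2.6]
opening: 0.524
```

```bash
python3 - <<'E'
from h import *
f,s=wr('w7')
f=grab_frame('scene');cv2.imwrite('pics/s7.png',cv2.resize(f['image'][160:300,180:360],None,fx=4,fy=4,interpolation=cv2.INTER_CUBIC))
E
```

```text
t 11.22 p [ 559.1 -293.4   49.2] yaw -80.13 tilt [-0.006  0.005] F [ 1.36 -1.34 -2.64] op 0.524 q [-0.57  0.24  1.81  0.    1.1   0.83]
```

View pics/s7.png

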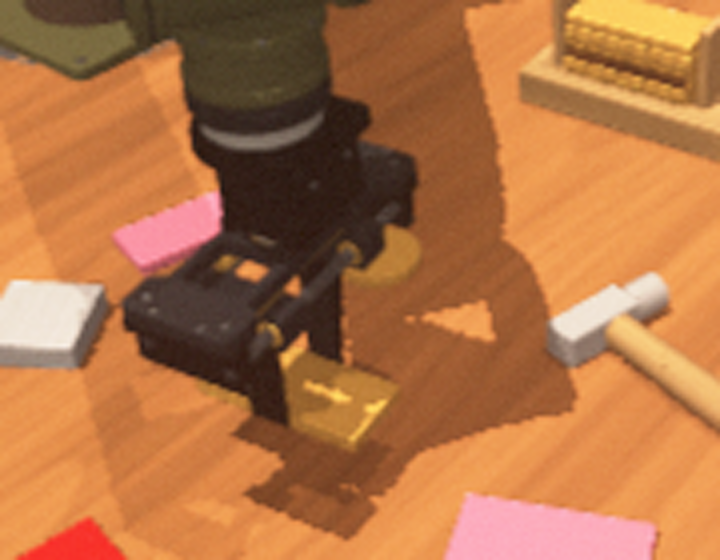

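View pics/w7.png

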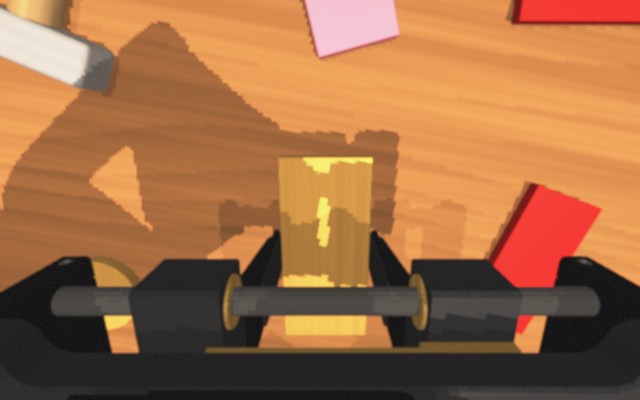

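```bash
python3 - <<'E'
from h import *
f,s=wr('w8');HE=np.array(f['hand_eye']);K=np.array(f['K'])
for p in [(-25,-55,-4.9),(25,-55,-4.9),(25,55,-4.9)]:
  c=np.linalg.inv(HE)@[*p,1];q=K@c[:3];print(p,q[:2]/q[2])
plan([560,-293,205],-80,8)
E
```

```text
t 11.32 p [ 557.2 -292.2   45.9] yaw -80.13 tilt [-0.009  0.008] F [ 0.15  0.26 -2.93] op 0.523 q [-0.57  0.24  1.82  0.    1.1   0.83]
(-25, -55, -4.9) [276.26658627 155.40502586]
(25, -55, -4.9) [372.27550134 155.28135924]
(25, 55, -4.9) [365.09526623 333.53080975]
[ 0.   -0.01 -0.67] [ 0.02  0.02 -0.  ]
[ 0.   -0.01 -0.67] [ 0.02  0.02 -0.  ]
[ 0.   -0.01 -0.67] [ 0.02  0.02 -0.  ]
[ 0.   -0.01 -0.67] [ 0.02  0.02 -0.  ]
[ 0.   -0.01 -0.67] [ 0.02  0.02 -0.  ]
[ 0.   -0.01 -0.67] [ 0.02  0.02 -0.  ]
[ 0.01 -0.01 -0.67] [ 0.02  0.02 -0.  ]
[ 0.01 -0.01 -0.67] [ 0.02  0.02 -0.  ]
```

Call:
step_arm:
  deltas: "-0.2 0 -0.5 0.1 0.1 0 -1; -0.4 0 -0.6 0 0 0 -1; -0.5 0.05 -0.6 0 0 0 -1; -0.6 0.05 -0.6 0 0 0 -1; -0.6 0.05 -0.6 0 0 0 -1; -0.6 0 -0.6 0 0 0 -1; -0.6 0 -0.4 0 0 0.2 -1; -0.6 0 -0.2 0 0 0.2 -1"

```text
time_s: 12.03
tool_pos: [523.2, -166.4, 157.2]
tcp_rot: [[0.137, -0.99, -0.027], [-0.99, -0.137, 0.015], [-0.018, 0.025, -1.0]]
ft_force: [0.2, -0.7, -3.1]
opening: 0.52
```

```bash
python3 - <<'E'
from h import *
st();plan([503.3,144.3,165],-83.85,16)
E
```

```text
t 12.03 p [ 523.2 -166.4  157.2] yaw -82.13 tilt [-0.018  0.025] F [ 0.18 -0.67 -3.07] op 0.52 q [-0.41 -0.04  1.91  0.    1.29  1.02]
[-0.65 -0.05 -0.01] [0.02 0.02 0.03]
[-0.65 -0.05 -0.01] [0.02 0.02 0.03]
[-0.65 -0.04 -0.01] [0.02 0.02 0.03]
[-0.65 -0.04 -0.01] [0.02 0.02 0.03]
[-0.65 -0.04 -0.01] [0.02 0.02 0.03]
[-0.65 -0.04 -0.01] [0.02 0.02 0.03]
[-0.65 -0.04 -0.01] [0.02 0.02 0.03]
[-0.65 -0.04 -0.01] [0.02 0.02 0.03]
[-0.65 -0.04 -0.01] [0.02 0.02 0.03]
[-0.65 -0.04 -0.01] [0.02 0.02 0.03]
[-0.65 -0.04 -0.01] [0.02 0.02 0.03]
[-0.65 -0.03 -0.01] [0.02 0.02 0.03]
[-0.65 -0.03 -0.01] [0.02 0.02 0.03]
[-0.65 -0.03 -0.01] [0.02 0.02 0.03]
[-0.65 -0.03 -0.01] [0.02 0.02 0.03]
[-0.65 -0.03 -0.02] [0.02 0.02 0.03]
```

Call:
step_arm:
  deltas: "-0.65 -0.05 -0.02 0.1 0.1 0.03 -1; -0.65 -0.05 -0.02 0.1 0.1 0.03 -1; -0.65 -0.05 -0.02 0.05 0.05 0.03 -1; -0.65 -0.05 -0.02 0 0 0.03 -1; -0.65 -0.05 -0.02 0 0 0.03 -1; -0.65 -0.05 -0.02 0 0 0.03 -1; -0.65 -0.05 -0.02 0 0 0.03 -1; -0.65 -0.05 -0.02 0 0 0.03 -1"

```text
time_s: 12.7
tool_pos: [508.4, -2.3, 153.5]
tcp_rot: [[0.117, -0.993, -0.019], [-0.993, -0.117, 0.002], [-0.004, 0.019, -1.0]]
ft_force: [0.7, -0.1, -2.9]
opening: 0.524
```

```bash
python3 - <<'E'
from h import *
st();plan([503.3,144.3,165],-83.85,8)
E
```

```text
t 12.7 p [508.4  -2.3 153.5] yaw -83.27 tilt [-0.004  0.019] F [ 0.68 -0.13 -2.89] op 0.524 q [-0.11 -0.13  2.01 -0.    1.28  1.34]
[-0.61 -0.05 -0.05] [0.03 0.01 0.02]
[-0.61 -0.05 -0.05] [0.03 0.01 0.02]
[-0.61 -0.05 -0.05] [0.03 0.01 0.02]
[-0.61 -0.05 -0.05] [0.03 0.01 0.02]
[-0.61 -0.05 -0.05] [0.03 0.01 0.02]
[-0.61 -0.05 -0.05] [0.03 0.01 0.02]
[-0.61 -0.05 -0.05] [0.03 0.01 0.02]
[-0.61 -0.04 -0.05] [0.03 0.01 0.02]
```

Call:
step_arm:
  deltas: "-0.6 -0.05 -0.08 0.1 0 0.03 -1; -0.6 -0.05 -0.08 0.1 0 0.03 -1; -0.6 -0.05 -0.08 0.05 0 0.03 -1; -0.6 -0.05 -0.08 0 0 0.03 -1; -0.6 -0.05 -0.05 0 0 0.03 -1; -0.6 -0.05 -0.05 0 0 0 -1; -0.4 -0.02 -0.05 0 0 0 -1; 0 0 0 0 0 0 -1"

```text
time_s: 13.37
tool_pos: [495.7, 126.8, 155.0]
tcp_rot: [[0.11, -0.994, -0.023], [-0.994, -0.11, 0.004], [-0.007, 0.022, -1.0]]
ft_force: [0.1, 0.3, -4.2]
opening: 0.525
```

```bash
python3 - <<'E'
from h import *
st();plan([503.3,144.3,125],-83.85,4)
E
```

```text
t 13.37 p [495.7 126.8 155. ] yaw -83.71 tilt [-0.007  0.022] F [ 0.13  0.28 -4.15] op 0.525 q [ 0.14 -0.13  2.    0.01  1.29  1.6 ]
[-0.14 -0.08  0.25] [0.08 0.02 0.01]
[-0.14 -0.08  0.25] [0.08 0.02 0.01]
[-0.14 -0.08  0.25] [0.08 0.02 0.01]
[-0.14 -0.08  0.25] [0.08 0.02 0.01]
```

Call:
step_arm:
  deltas: "-0.14 -0.08 0.05 0.15 0.05 0 -1; -0.14 -0.08 0.1 0.15 0.05 0 -1; -0.14 -0.08 0.1 0 0 0 -1; -0.1 -0.05 0.1 0 0 0 -1; 0 0 0 0 0 0 -1; 0 0 0 0 0 0 -1"

```text
time_s: 13.87
tool_pos: [500.9, 142.6, 138.6]
tcp_rot: [[0.109, -0.994, -0.006], [-0.994, -0.109, -0.003], [0.003, 0.006, -1.0]]
ft_force: [0.2, 0.2, -3.3]
opening: 0.52
```

```bash
python3 - <<'E'
from h import *
f,s=wr('w9');plan([503.3,144.3,125],-83.85,1)
g=grab_frame('scene');cv2.imwrite('pics/s9.png',cv2.resize(g['image'][90:220,250:420],None,fx=4,fy=4,interpolation=cv2.INTER_CUBIC))
E
```

```text
t 13.87 p [500.9 142.6 138.6] yaw -83.76 tilt [0.003 0.006] F [ 0.19  0.23 -3.25] op 0.52 q [ 0.18 -0.1   2.01 -0.    1.24  1.64]
[-0.05 -0.09  0.45] [ 0.09 -0.04  0.02]
```

View pics/w9.png

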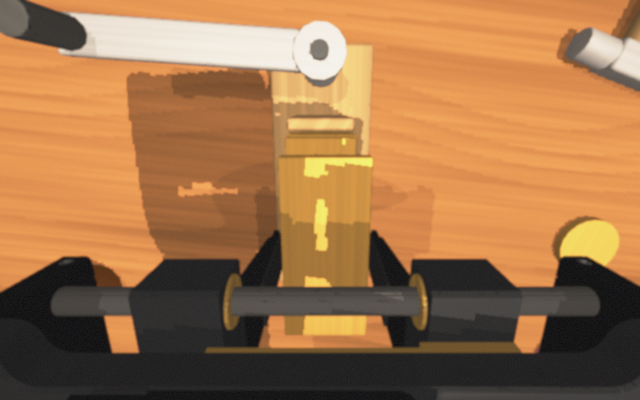

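View pics/s9.png

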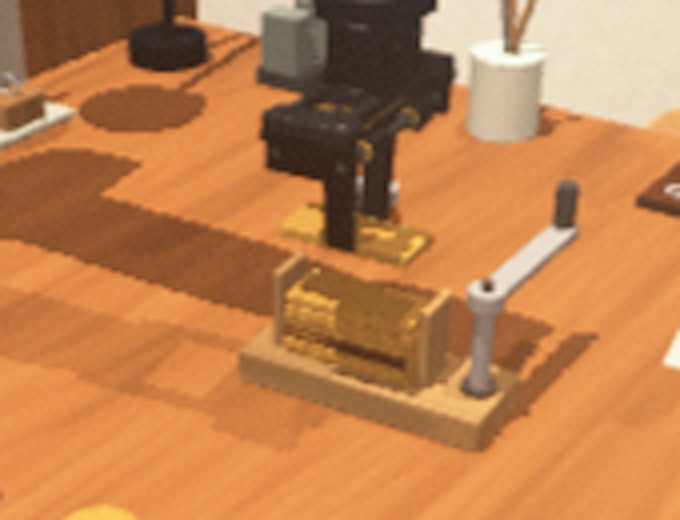

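```bash
python3 - <<'E'
from h import *
f,s=wr('w10')
cv2.imwrite('pics/w10c.png',cv2.resize(f['image'][10:190,250:400],None,fx=3.3,fy=3.3,interpolation=cv2.INTER_CUBIC))
q=[503.3,144.3,.1073];ca,sa=np.cos(q[2]),np.sin(q[2])
W=lambda l:[q[0]+ca*l[0]-sa*l[1],q[1]+sa*l[0]+ca*l[1],l[2]]
for l in [(105,0,116),(69,22,98),(69,-22,98),(61,22,98),(61,-22,98),(125,42,30),(125,-42,30)]:
  p=proj(f,W(l));print(l,np.round(p,1),'crop',np.round((p-[250,10]+.5)*3.3-.5))
E
```

```text
t 13.97 p [500.9 142.5 138.8] yaw -83.77 tilt [0.003 0.006] F [ 0.29  0.36 -3.51] op 0.519 q [ 0.18 -0.1   2.01 -0.    1.24  1.64]
(105, 0, 116) [321.6  53.8] crop [238. 146.]
(69, 22, 98) [287.7 119.2] crop [126. 361.]
(69, -22, 98) [356.1 119.2] crop [351. 362.]
(61, 22, 98) [288.1 131.9] crop [127. 403.]
(61, -22, 98) [355.8 131.9] crop [350. 403.]
(125, 42, 30) [269.5  43.3] crop [ 65. 111.]
(125, -42, 30) [374.8  43.4] crop [413. 112.]
```

View pics/w10c.png

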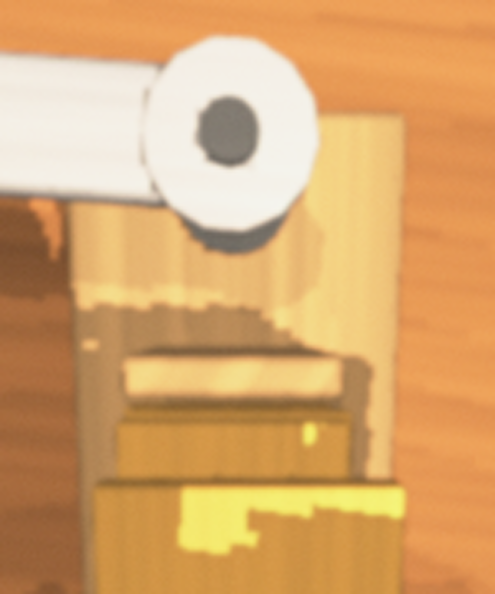

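```bash
python3 - <<'E'
from h import *
import cell
f=grab_frame('wrist');s=st();HE=np.array(f['hand_eye']);K=np.array(f['K'])
un=lambda x,y:((x+.5)/3.3-.5+250,(y+.5)/3.3-.5+10)
def tool(px,z): # tool z plane
    d=HE[:3,:3]@np.linalg.inv(K)@[*px,1];o=HE[:3,3];return o+d*(z-o[2])/d[2]
zt=s['tool_pos'][2]
a=tool(un(97,485),-4.9);b=tool(un(404,485),-4.9);print('plate far edge',a,b)
c=tool(un(124,356),zt-98);d=tool(un(341,356),zt-98);print('cheek outer',c,d)
e=tool(un(126,400),zt-98);g=tool(un(341,397),zt-98);print('cheek inner',e,g)
h=tool(un(232,135),zt-116);print('hinge',h)
h=tool(un(403,113),zt-30);print('foot corner',h)
E
```

```text
t 14.07 p [501.2 142.6 139.3] yaw -83.77 tilt [0.002 0.005] F [ 0.32  0.16 -3.66] op 0.521 q [ 0.18 -0.1   2.01 -0.    1.24  1.64]
plate far edge [-23.58730911 -54.38712464  -4.9       ] [ 24.91500928 -54.32451625  -4.9       ]
cheek outer [-23.87716643 -72.81579998  41.31515226] [ 18.51243393 -72.76916503  41.31515226]
cheek inner [-23.76777308 -64.39785695  41.31515226] [ 18.69612874 -64.92865605  41.31515226]
hinge [  -2.34483495 -109.51259778   23.31515226]
foot corner [  38.14820673 -128.00331706  109.31515226]
```

Call:
step_arm:
  deltas: "-0.06 -0.08 0.25 0.05 0 0 -1; -0.04 -0.05 0.3 0.05 0 0 -1; 0 0 0.25 0 0 0 -1; 0 0 0.15 0 0 0 -1; 0 0 0 0 0 0 -1; 0 0 0 0 0 0 -1"

```text
time_s: 14.57
tool_pos: [505.2, 145.8, 107.7]
tcp_rot: [[0.108, -0.994, 0.003], [-0.994, -0.108, -0.002], [0.003, -0.003, -1.0]]
ft_force: [0.5, -0.5, -3.7]
opening: 0.518
```

```bash
python3 - <<'E'
from h import *
st();plan([504.8,146,105],-83.85,1)
E
```

```text
t 14.57 p [505.2 145.8 107.7] yaw -83.82 tilt [ 0.003 -0.003] F [ 0.48 -0.49 -3.72] op 0.518 q [ 0.18 -0.06  2.03 -0.    1.17  1.64]
[-0.01  0.01  0.09] [-0.04 -0.04  0.01]
```

```bash
python3 - <<'E'
from h import *
f,s=wr('w11')
a=cv2.resize(f['image'][10:190,250:400],None,fx=3.3,fy=3.3,interpolation=cv2.INTER_CUBIC)
g=grab_frame('scene');b=cv2.resize(g['image'][140:200,300:375],None,fx=4,fy=4,interpolation=cv2.INTER_CUBIC)
c=np.zeros((594,800,3),np.uint8);c[:,:495]=a;c[:240,500:800]=b;cv2.imwrite('pics/w11c.png',c);st()
E
```

```text
t 14.57 p [505.2 145.8 107.7] yaw -83.82 tilt [ 0.003 -0.003] F [ 0.48 -0.49 -3.72] op 0.518 q [ 0.18 -0.06  2.03 -0.    1.17  1.64]
t 14.67 p [505.3 145.8 108. ] yaw -83.82 tilt [ 0.003 -0.003] F [ 0.5   0.36 -4.32] op 0.524 q [ 0.18 -0.06  2.03 -0.    1.17  1.64]
```

View pics/w11c.png

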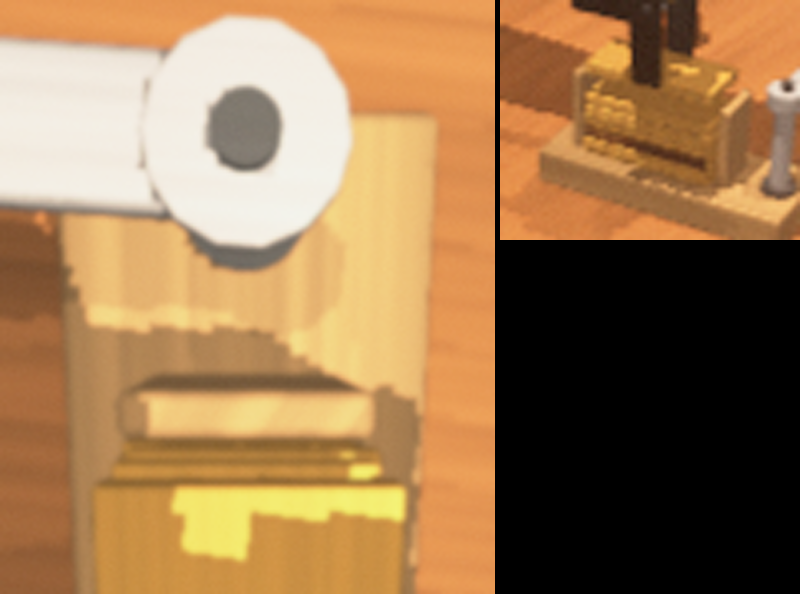

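Plate (95–405) is centred on the cheek (118–375), with its edge inside the cheek's inner face. I'll creep down now.

Call:
step_arm:
  deltas: "0 0 0.08 0 0 0 -1; 0 0 0.08 0 0 0 -1; 0 0 0.08 0 0 0 -1; 0 0 0 0 0 0 -1"

```text
time_s: 15.0
tool_pos: [506.3, 145.9, 101.5]
tcp_rot: [[0.108, -0.994, 0.006], [-0.994, -0.108, -0.002], [0.002, -0.006, -1.0]]
ft_force: [0.1, 0.1, -3.8]
opening: 0.516
```

Call:
step_arm:
  deltas: "0 0 0.06 0 0 0 -1; 0 0 0.06 0 0 0 -1; 0 0 0.06 0 0 0 -1"

```text
time_s: 15.25
tool_pos: [506.8, 146.0, 96.4]
tcp_rot: [[0.108, -0.994, 0.008], [-0.994, -0.108, -0.001], [0.002, -0.007, -1.0]]
ft_force: [0.3, 0.2, -3.9]
opening: 0.519
```

Call:
step_arm:
  deltas: "0 0.03 0.05 -0.1 -0.02 0 -1; 0 0.02 0.05 0 0 0 -1; 0 0 0.05 0 0 0 -1"

```text
time_s: 15.5
tool_pos: [505.2, 145.8, 91.3]
tcp_rot: [[0.108, -0.994, -0.0], [-0.994, -0.108, -0.001], [0.001, 0.001, -1.0]]
ft_force: [-0.1, -0.5, -3.4]
opening: 0.518
```

Call:
step_arm:
  deltas: "0 0 0.05 0 0 0 -1; 0 0 0.05 0 0 0 -1"

```text
time_s: 15.67
tool_pos: [505.1, 145.8, 88.4]
tcp_rot: [[0.108, -0.994, -0.001], [-0.994, -0.108, -0.001], [0.001, 0.001, -1.0]]
ft_force: [-5.7, -0.8, 10.2]
opening: 0.519
```

Contact (force rose from -3.5 to +10 N). I'll hold still.

Call:
step_arm:
  deltas: "0 0 0 0 0 0 -1; 0 0 0 0 0 0 -1; 0 0 0 0 0 0 -1; 0 0 0 0 0 0 -1"

```text
time_s: 16.0
tool_pos: [505.4, 145.9, 88.4]
tcp_rot: [[0.108, -0.994, -0.0], [-0.994, -0.108, -0.001], [0.001, 0.0, -1.0]]
ft_force: [-0.2, -0.5, -2.9]
opening: 0.52
```

```bash
python3 - <<'E'
from h import *
f,s=wr('w12')
a=cv2.resize(f['image'][10:190,250:400],None,fx=3.3,fy=3.3,interpolation=cv2.INTER_CUBIC)
g=grab_frame('scene');b=cv2.resize(g['image'][140:200,300:375],None,fx=4,fy=4,interpolation=cv2.INTER_CUBIC)
c=np.zeros((594,800,3),np.uint8);c[:,:495]=a;c[:240,500:800]=b;cv2.imwrite('pics/w12c.png',c);st()
E
```

```text
t 16.0 p [505.4 145.9  88.4] yaw -83.82 tilt [0.001 0.   ] F [-0.24 -0.53 -2.91] op 0.52 q [ 0.18 -0.04  2.04 -0.    1.14  1.64]
t 16.1 p [505.4 145.8  88.4] yaw -83.82 tilt [0.001 0.   ] F [ 0.01 -0.64 -2.81] op 0.521 q [ 0.18 -0.04  2.04 -0.    1.14  1.64]
```

View pics/w12c.png

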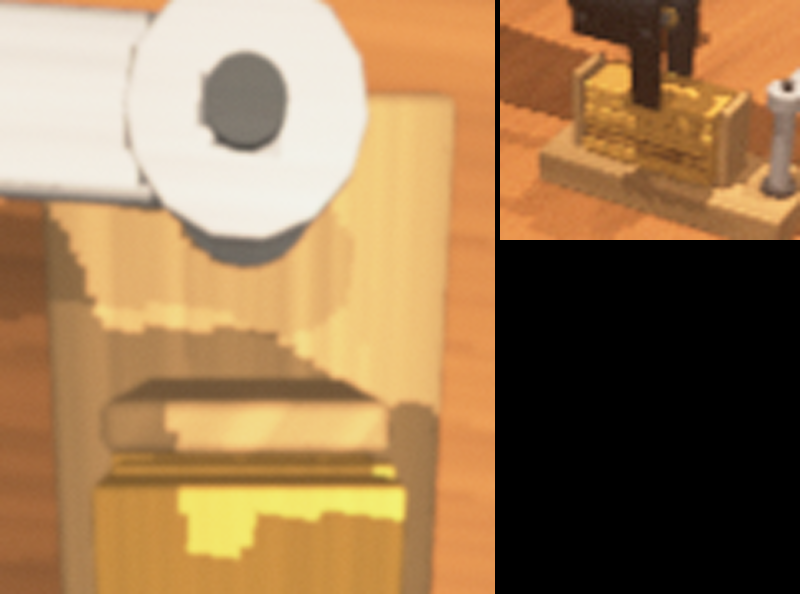

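The force relaxed to about -2.9 N, so it barely bears. The picture shows the plate almost on the pile, inside the cheeks. I'll lower a touch more until force holds.

Call:
step_arm:
  deltas: "0 0 0.03 0 0 0 -1; 0 0 0.03 0 0 0 -1"

```text
time_s: 16.27
tool_pos: [505.5, 145.9, 88.4]
tcp_rot: [[0.108, -0.994, -0.001], [-0.994, -0.108, -0.001], [0.001, 0.001, -1.0]]
ft_force: [-5.2, -0.4, 3.6]
opening: 0.526
```

Call:
step_arm:
  deltas: "0 0 0.03 0 0 0 -1; 0 0 0.03 0 0 0 -1; 0 0 0.03 0 0 0 -1; 0 0 0.03 0 0 0 -1; 0 0 0.03 0 0 0 -1; 0 0 0.03 0 0 0 -1; 0 0 0.03 0 0 0 -1; 0 0 0.03 0 0 0 -1"

```text
time_s: 16.93
tool_pos: [505.5, 145.9, 88.3]
tcp_rot: [[0.108, -0.994, -0.003], [-0.994, -0.108, -0.002], [0.001, 0.003, -1.0]]
ft_force: [-5.9, -0.8, 6.1]
opening: 0.522
```

Call:
step_arm:
  deltas: "0 0 0.01 0 0 0 -1; 0 0 0 0 0 0 0.2; 0 0 0 0 0 0 0.4; 0 0 0 0 0 0 0.6; 0 0 0 0 0 0 0.6; 0 0 0 0 0 0 0.6; 0 0 0 0 0 0 0.6; 0 0 0 0 0 0 0.6"

```text
time_s: 17.6
tool_pos: [508.4, 146.4, 88.9]
tcp_rot: [[0.108, -0.994, 0.005], [-0.994, -0.108, -0.0], [0.001, -0.005, -1.0]]
ft_force: [-1.0, 0.0, 0.4]
opening: 0.796
```

```bash
python3 - <<'E'
from h import *
f,s=wr('w13')
a=cv2.resize(f['image'][10:190,250:400],None,fx=3.3,fy=3.3,interpolation=cv2.INTER_CUBIC)
g=grab_frame('scene');b=cv2.resize(g['image'][140:200,300:375],None,fx=4,fy=4,interpolation=cv2.INTER_CUBIC)
c=np.zeros((594,800,3),np.uint8);c[:,:495]=a;c[:240,500:800]=b;cv2.imwrite('pics/w13c.png',c);st()
E
```

```text
t 17.6 p [508.4 146.4  88.9] yaw -83.82 tilt [ 0.001 -0.005] F [-1.02  0.03  0.36] op 0.796 q [ 0.18 -0.03  2.03 -0.    1.14  1.64]
t 17.7 p [508.3 146.4  88.9] yaw -83.82 tilt [ 0.001 -0.004] F [ 0.52  0.19 -0.15] op 0.796 q [ 0.18 -0.03  2.03 -0.    1.14  1.64]
```

View pics/w13c.png

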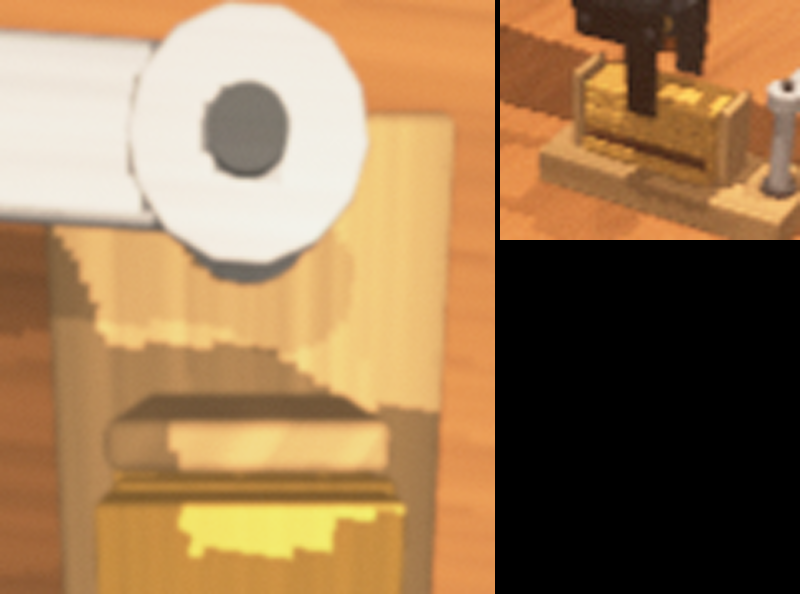

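Plate is released on the pile, with a gap of about 5 mm to the cheek. I'll rise straight up.

Call:
step_arm:
  deltas: "0 0 -0.1 0 0 0 0.9; 0 0 -0.3 0 0 0 0.9; 0 0 -0.5 0 0 0 0.9; 0 0 -0.7 0 0 0 0.9; 0 0 -0.8 0 0 0 0.9; 0 0 -0.8 0 0 0 0.9; 0 0 -0.5 0 0 0 0.9; 0 0 0 0 0 0 0.9"

```text
time_s: 18.37
tool_pos: [506.7, 146.2, 207.1]
tcp_rot: [[0.108, -0.994, 0.002], [-0.994, -0.108, -0.001], [0.001, -0.002, -1.0]]
ft_force: [0.6, 0.5, 0.5]
opening: 0.947
```

```bash
python3 - <<'E'
from h import *
f,s=wr('w14')
st()
E
```

```text
t 18.37 p [506.7 146.2 207.1] yaw -83.82 tilt [ 0.001 -0.002] F [0.59 0.49 0.47] op 0.947 q [ 0.18 -0.15  1.93 -0.    1.35  1.64]
t 18.42 p [506.3 146.2 205.8] yaw -83.82 tilt [ 0.001 -0.001] F [-0.14 -0.12  0.53] op 0.953 q [ 0.18 -0.15  1.93 -0.    1.35  1.64]
```

View pics/w14.png

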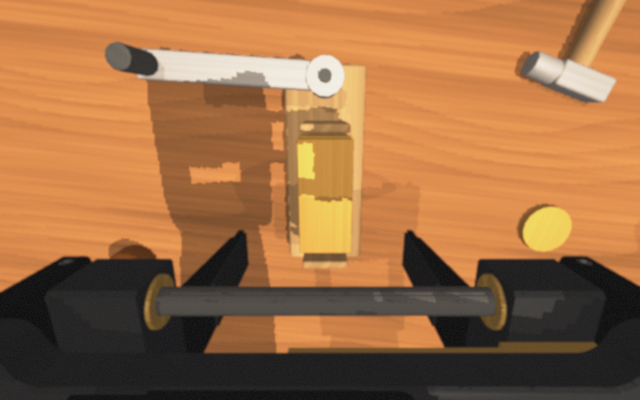

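Plate lies square between the cheeks (298–352, 138–255). Keeper is still clear, with the knob at (121,57) and hinge at (325,75). I'll go back to the knob.

```bash
python3 - <<'E'
from h import *
f,s=wr('w15');print(onplane(f,121,57,153),onplane(f,325,75,116))
plan([600,290,205],2.5,22)
E
```

```text
t 18.42 p [506.3 146.2 205.8] yaw -83.82 tilt [ 0.001 -0.001] F [-0.14 -0.12  0.53] op 0.953 q [ 0.18 -0.15  1.93 -0.    1.35  1.64]
[602.08165483 288.50613245 153.        ] [608.81560057 156.58253474 116.        ]
[-0.2  -0.17 -0.  ] [ 0.    0.   -0.98]
[-0.19 -0.18 -0.  ] [ 0.    0.   -0.98]
[-0.18 -0.19 -0.  ] [ 0.    0.   -0.98]
[-0.16 -0.2  -0.  ] [ 0.    0.   -0.98]
[-0.15 -0.21 -0.  ] [ 0.    0.   -0.98]
[-0.13 -0.22 -0.  ] [ 0.    0.   -0.98]
[-0.12 -0.23 -0.  ] [ 0.    0.   -0.98]
[-0.1  -0.24 -0.  ] [ 0.    0.   -0.98]
[-0.09 -0.25 -0.  ] [ 0.    0.   -0.98]
[-0.07 -0.25 -0.  ] [ 0.    0.   -0.98]
[-0.05 -0.26 -0.  ] [ 0.    0.   -0.98]
[-0.03 -0.26 -0.  ] [ 0.    0.   -0.98]
[-0.02 -0.26 -0.  ] [ 0.    0.   -0.98]
[ 0.   -0.26 -0.  ] [ 0.    0.   -0.98]
[ 0.02 -0.26 -0.  ] [ 0.    0.   -0.98]
[ 0.04 -0.26 -0.  ] [ 0.    0.   -0.98]
[ 0.06 -0.26 -0.  ] [ 0.    0.   -0.98]
[ 0.07 -0.25 -0.  ] [ 0.    0.   -0.98]
[ 0.09 -0.25 -0.  ] [ 0.    0.   -0.98]
[ 0.11 -0.24 -0.  ] [ 0.    0.   -0.98]
[ 0.12 -0.23 -0.  ] [ 0.    0.   -0.98]
[ 0.14 -0.22 -0.  ] [ 0.    0.   -0.98]
```

Call:
step_arm:
  deltas: "-0.2 -0.17 0 0 0 -1 0.9; -0.2 -0.18 0 0 0 -1 0.9; -0.18 -0.2 0 0 0 -1 0.9; -0.16 -0.2 0 0 0 -1 0.9; -0.15 -0.2 0 0 0 -1 0.9; -0.13 -0.22 0 0 0 -1 0.9; -0.12 -0.23 0 0 0 -1 0.9; -0.1 -0.24 0 0 0 -1 0.9"

```text
time_s: 19.13
tool_pos: [531.7, 197.9, 187.6]
tcp_rot: [[0.637, -0.771, -0.025], [-0.771, -0.637, -0.007], [-0.01, 0.024, -1.0]]
ft_force: [-0.3, 0.7, -0.2]
opening: 0.948
```

Call:
step_arm:
  deltas: "-0.09 -0.25 0 0 0 -1 0.9; -0.07 -0.25 0 0 0 -1 0.9; -0.05 -0.26 0 0 0 -1 0.9; -0.03 -0.26 0 0 0 -1 0.9; -0.02 -0.26 0 0 0 -1 0.9; 0 -0.26 0 0 0 -1 0.9; 0.02 -0.26 0 0 0 -1 0.9; 0.04 -0.26 0 0 0 -1 0.9"

```text
time_s: 19.8
tool_pos: [555.2, 251.9, 165.8]
tcp_rot: [[0.956, -0.288, -0.055], [-0.289, -0.957, -0.017], [-0.047, 0.032, -0.998]]
ft_force: [0.8, 1.2, 0.4]
opening: 0.948
```

```bash
python3 - <<'E'
from h import *
st();plan([601.5,290,180],2.5,6)
E
```

```text
t 19.8 p [555.2 251.9 165.8] yaw -16.82 tilt [-0.047  0.032] F [0.77 1.22 0.37] op 0.948 q [0.34 0.11 1.75 0.   1.34 0.63]
[ 0.18 -0.27 -0.1 ] [ 0.06  0.13 -0.8 ]
[ 0.2  -0.26 -0.09] [ 0.06  0.13 -0.8 ]
[ 0.21 -0.25 -0.09] [ 0.06  0.13 -0.8 ]
[ 0.23 -0.24 -0.09] [ 0.06  0.13 -0.8 ]
[ 0.24 -0.23 -0.09] [ 0.06  0.13 -0.8 ]
[ 0.25 -0.21 -0.08] [ 0.06  0.13 -0.8 ]
```

Height sagged during the turning; I'll rise and level first.

Call:
step_arm:
  deltas: "0 0 -0.5 0.2 0.4 0 0.9; 0 0 -0.5 0.16 0.4 0 0.9; 0 0 -0.3 0 0 -0.5 0.9; 0.2 -0.25 0 0.05 0.05 -0.8 0.9; 0.2 -0.25 -0.05 0.05 0.05 -0.8 0.9; 0.2 -0.25 -0.05 0.05 0.05 -0.8 0.9"

```text
time_s: 20.3
tool_pos: [573.0, 269.9, 198.5]
tcp_rot: [[0.997, -0.08, 0.006], [-0.08, -0.997, -0.006], [0.007, 0.005, -1.0]]
ft_force: [0.5, 0.1, -0.1]
opening: 0.952
```

```bash
python3 - <<'E'
from h import *
st();plan([601.5,290,190],2.5,4)
E
```

```text
t 20.3 p [573.  269.9 198.5] yaw -4.56 tilt [0.007 0.005] F [ 0.5   0.1  -0.12] op 0.952 q [ 0.36  0.1   1.71 -0.01  1.33  0.44]
[ 0.22 -0.19  0.07] [ 0.02 -0.02 -0.44]
[ 0.23 -0.18  0.07] [ 0.02 -0.02 -0.44]
[ 0.23 -0.17  0.07] [ 0.02 -0.02 -0.44]
[ 0.24 -0.16  0.07] [ 0.02 -0.02 -0.44]
```

Call:
step_arm:
  deltas: "0.24 -0.2 0.02 0.02 -0.02 -0.45 0.9; 0.25 -0.2 0.02 0.02 -0.02 -0.45 0.9; 0.25 -0.18 0.02 0.02 -0.02 -0.45 0.9; 0.26 -0.18 0 0 0 -0.45 0.9; 0 0 0 0 0 0 0.9"

```text
time_s: 20.72
tool_pos: [602.7, 292.1, 194.0]
tcp_rot: [[0.999, 0.053, -0.0], [0.053, -0.999, -0.003], [-0.0, 0.003, -1.0]]
ft_force: [-0.0, -0.3, -0.0]
opening: 0.952
```

```bash
python3 - <<'E'
from h import *
f,s=wr('w16');plan([601.5,290,125],2.5,4)
E
```

```text
t 20.72 p [602.7 292.1 194. ] yaw 3.03 tilt [-0.     0.003] F [-0.   -0.26 -0.02] op 0.952 q [ 0.37  0.18  1.62 -0.    1.34  0.32]
[-0.    0.01  0.57] [0.01 0.01 0.03]
[-0.    0.01  0.57] [0.01 0.01 0.03]
[-0.    0.01  0.57] [0.01 0.01 0.03]
[-0.    0.01  0.57] [0.01 0.01 0.03]
```

View pics/w16.png

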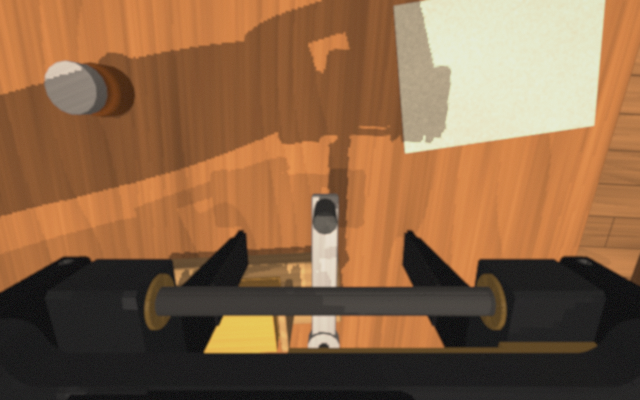

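The knob (324,218) is centred between the fingers. I'll descend.

Call:
step_arm:
  deltas: "-0.02 0.02 0.5 0 0 0 0.9; -0.02 0.02 0.5 0 0 0 0.9; 0 0 0.5 0 0 0 0.9; 0 0 0.4 0 0 0 0.9; 0 0 0 0 0 0 0.9"

```text
time_s: 21.18
tool_pos: [597.5, 288.1, 130.9]
tcp_rot: [[0.999, 0.048, -0.003], [0.048, -0.999, -0.005], [-0.003, 0.005, -1.0]]
ft_force: [-0.2, -0.1, -1.4]
opening: 0.948
```

```bash
python3 - <<'E'
from h import *
st();plan([601.5,290,125],2.5,1)
E
```

```text
t 21.18 p [597.5 288.1 130.9] yaw 2.75 tilt [-0.003  0.005] F [-0.19 -0.12 -1.36] op 0.948 q [ 0.37  0.22  1.69 -0.    1.24  0.32]
[ 0.14 -0.06  0.2 ] [0.07 0.04 0.06]
```

Call:
step_arm:
  deltas: "0.13 -0.06 0.18 0.05 0.05 0 -1; 0 0 0 0 0 0 -1; 0 0 0 0 0 0 -1; 0 0 0 0 0 0 -1; 0 0 0 0 0 0 -1; 0 0 0 0 0 0 -1; 0 0 0 0 0 0 -1; 0 0 0 0 0 0 -1"
  squeeze: 8

```text
time_s: 21.85
tool_pos: [602.0, 290.1, 126.6]
tcp_rot: [[0.999, 0.047, 0.003], [0.047, -0.999, -0.0], [0.003, 0.001, -1.0]]
ft_force: [-0.3, 0.7, -0.6]
opening: 0.447
```

Call:
step_arm:
  deltas: "0 0 0 0 0 0 -1; 0 0 0 0 0 0 -1; 0 0 0 0 0 0 -1; 0 0 0 0 0 0 -1; 0 0 0 0 0 0 -1; 0 0 0 0 0 0 -1; 0 0 0 0 0 0 -1"

```text
time_s: 22.43
tool_pos: [602.5, 290.3, 127.7]
tcp_rot: [[0.999, 0.047, 0.005], [0.047, -0.999, 0.0], [0.005, -0.0, -1.0]]
ft_force: [0.1, 0.0, 0.7]
opening: 0.191
```

```bash
python3 - <<'E'
from h import *
kn()
E
```

```text
t 22.43 p [602.5 290.3 127.7] yaw 2.68 tilt [ 0.005 -0.   ] F [0.08 0.03 0.65] op 0.191 q [ 0.37  0.23  1.68 -0.    1.23  0.32]
r 133.4279421943973 theta 1.6346584770689914 ideal tool yaw 2.3570251675377705
```

Call:
step_arm:
  deltas: "-0.31 0.01 0 0 0 -1 -1; -0.31 0.01 0 0 0 -1 -1; -0.31 0.01 0 0 0 -1 -1; -0.31 0.01 0 0 0 -1 -1; -0.31 0.01 0 0 0 -1 -1; -0.31 0.01 0 0 0 -1 -1"

```text
time_s: 22.93
tool_pos: [548.3, 276.1, 127.7]
tcp_rot: [[0.886, 0.464, 0.005], [0.464, -0.886, 0.001], [0.005, 0.001, -1.0]]
ft_force: [0.2, -1.5, 0.3]
opening: 0.186
```

```bash
python3 - <<'E'
from h import *
kn()
E
```

```text
t 22.93 p [548.3 276.1 127.7] yaw 27.65 tilt [0.005 0.001] F [ 0.22 -1.48  0.32] op 0.186 q [ 0.38  0.11  1.82 -0.    1.21 -0.1 ]
r 133.26073094689949 theta 1.2111493926294412 ideal tool yaw 26.6223082913736
```

Call:
step_arm:
  deltas: "-0.32 0.01 0 0 0 -0.9 -1; -0.32 0.01 0 0 0 -1 -1; -0.32 0.01 0 0 0 -1 -1; -0.32 0.01 0 0 0 -1 -1; -0.32 0.01 0 0 0 -1 -1; -0.32 0.01 0 0 0 -1 -1; -0.32 0.01 0 0 0 -1 -1; -0.32 0.01 0 0 0 -1 -1"

```text
time_s: 23.6
tool_pos: [491.8, 221.5, 127.6]
tcp_rot: [[0.485, 0.875, 0.01], [0.875, -0.485, 0.001], [0.006, 0.009, -1.0]]
ft_force: [1.9, 0.1, -0.8]
opening: 0.19
```

```bash
python3 - <<'E'
from h import *
kn()
E
```

```text
t 23.6 p [491.8 221.5 127.6] yaw 61.01 tilt [0.006 0.009] F [ 1.88  0.11 -0.75] op 0.19 q [ 0.33 -0.06  1.99 -0.    1.2  -0.74]
r 132.8787330134318 theta 0.6121971256593843 ideal tool yaw 60.93974531855079
```

Call:
step_arm:
  deltas: "-0.32 0.01 0 0 0 -1 -1; -0.32 0.01 0 0 0 -1 -1; -0.32 0.01 0 0 0 -1 -1; -0.32 0.01 0 0 0 -1 -1; -0.32 0 0 0 0 -1 -1; -0.32 0 0 0 0 -1 -1; -0.25 0 0 0 0 -0.8 -1"

```text
time_s: 24.18
tool_pos: [475.5, 156.6, 127.7]
tcp_rot: [[0.005, 1.0, 0.02], [1.0, -0.005, 0.002], [0.002, 0.02, -1.0]]
ft_force: [2.8, 1.2, -2.5]
opening: 0.188
```

```bash
python3 - <<'E'
from h import *
kn()
E
```

```text
t 24.18 p [475.5 156.6 127.7] yaw 89.73 tilt [0.002 0.02 ] F [ 2.79  1.22 -2.48] op 0.188 q [ 0.21 -0.15  2.08 -0.    1.2  -1.35]
r 132.52626433326944 theta 6.385382786841145 ideal tool yaw -269.83942741260773
```

Call:
step_arm:
  deltas: "-0.15 -0.03 0 0.1 0 -0.5 -1; -0.15 -0.02 0 0.1 0 -0.5 -1; -0.1 0 0 0 0 -0.3 -1"

```text
time_s: 24.43
tool_pos: [476.1, 143.4, 127.7]
tcp_rot: [[-0.091, 0.996, 0.013], [0.996, 0.091, 0.002], [0.001, 0.013, -1.0]]
ft_force: [0.4, 0.7, 0.5]
opening: 0.187
```

Call:
step_arm:
  deltas: "-0.1 0 0 0 0 -0.2 -1; -0.1 0 0 0 0 0 -1"

```text
time_s: 24.6
tool_pos: [476.2, 143.1, 127.6]
tcp_rot: [[-0.103, 0.995, 0.012], [0.995, 0.103, 0.019], [0.017, 0.014, -1.0]]
ft_force: [-0.3, 14.6, -1.8]
opening: 0.189
```

```bash
python3 - <<'E'
from h import *
kn()
E
```

```text
t 24.6 p [476.2 143.1 127.6] yaw 95.9 tilt [0.017 0.014] F [-0.3  14.6  -1.83] op 0.189 q [ 0.17 -0.16  2.08  0.02  1.21 -1.51]
r 132.55637949937582 theta 6.283185826602536 ideal tool yaw -263.98397291186916
```

Against the home stop (force rises to 14.6 N, angle ≈ 0). I'll relax, open, and rise.

Call:
step_arm:
  deltas: "0 0 0 0 0 0 -1; 0 0 0 0 0 0 -1; 0 0 0 0 0 0 0.2; 0 0 0 0 0 0 0.2; 0 0 0 0 0 0 0.2; 0 0 0 0 0 0 0.2; 0 0 0 0 0 0 0.2"

```text
time_s: 25.18
tool_pos: [476.0, 143.2, 127.8]
tcp_rot: [[-0.103, 0.995, 0.013], [0.995, 0.103, 0.019], [0.017, 0.015, -1.0]]
ft_force: [-0.0, -0.3, 0.0]
opening: 0.478
```

Call:
step_arm:
  deltas: "0 0 -0.2 0 0 0 0.2; 0 0 -0.5 0 0 0 0.2; 0 0 -0.8 0 0 0 0.2; 0 0 -0.8 0 0 0 0.2; 0 0 -0.8 0 0 0 0.2; 0 0 -0.5 0 0 0 0.2; 0 0 0 0 0 0 0.2"

```text
time_s: 25.77
tool_pos: [473.1, 140.5, 240.6]
tcp_rot: [[-0.103, 0.995, 0.008], [0.995, 0.102, 0.017], [0.016, 0.01, -1.0]]
ft_force: [0.2, -0.3, 0.9]
opening: 0.602
```

```bash
python3 - <<'E'
from h import *
import pickle
st();f,s=wr('w20')
t=grab_frame('top');pickle.dump(t,open('top3.pkl','wb'))
g=grab_frame('scene');pickle.dump(g,open('scene3.pkl','wb'))
b=cv2.resize(g['image'][120:210,290:400],None,fx=3.6,fy=3.6,interpolation=cv2.INTER_CUBIC)
a=cv2.resize(t['image'][160:280,200:300],None,fx=4,fy=4,interpolation=cv2.INTER_CUBIC)
c=np.zeros((600,800,3),np.uint8);c[:480,:400]=a;c[:b.shape[0],402:402+b.shape[1]]=b[:,:398];cv2.imwrite('pics/f.png',c)
cv2.imwrite('pics/t3.png',t['image'])
E
```

```text
t 25.77 p [473.1 140.5 240.6] yaw 95.89 tilt [0.016 0.01 ] F [ 0.17 -0.27  0.9 ] op 0.602 q [ 0.17 -0.26  1.97  0.02  1.42 -1.51]
t 25.77 p [473.1 140.5 240.6] yaw 95.89 tilt [0.016 0.01 ] F [ 0.17 -0.27  0.9 ] op 0.602 q [ 0.17 -0.26  1.97  0.02  1.42 -1.51]
```

View pics/f.png

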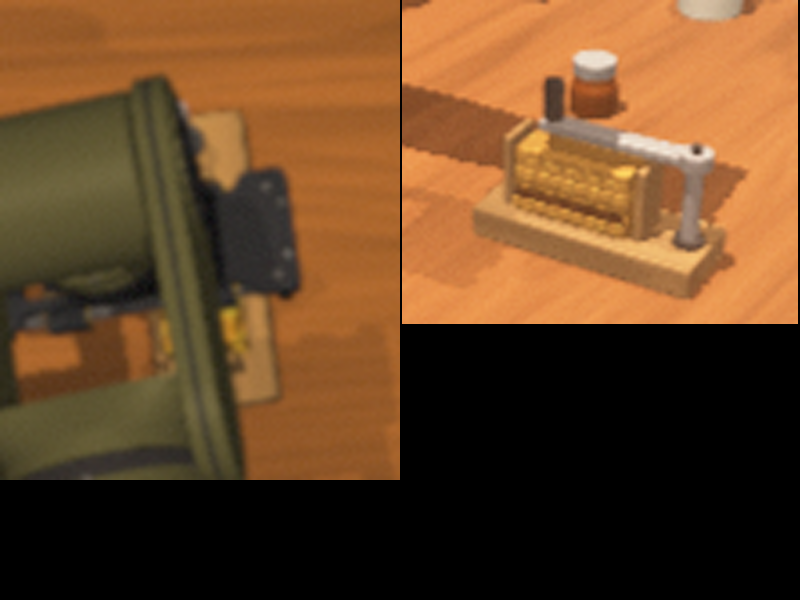

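View pics/w20.png

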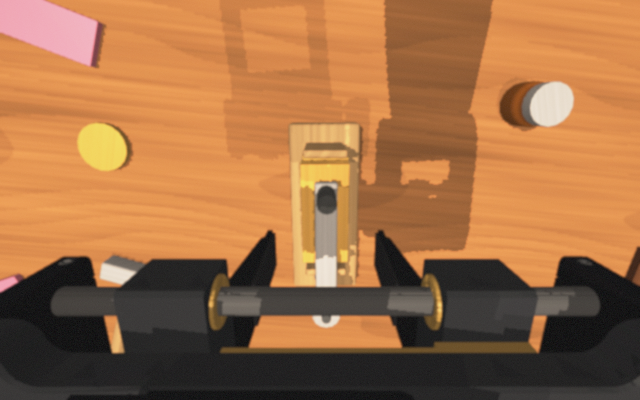

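View pics/t3.png

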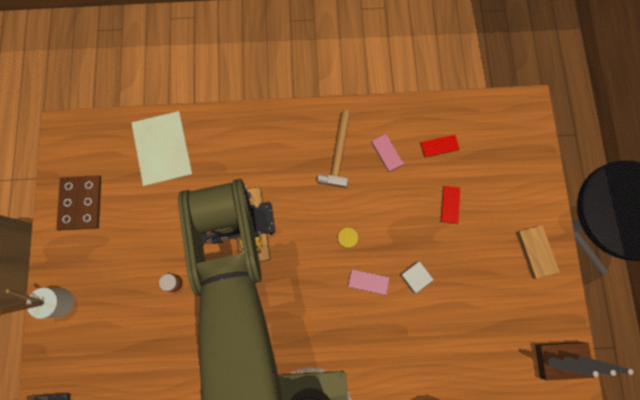

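The last views show the keeper home over the plate (wrist view: knob at (326,200), bar down the middle). The plate is square between the cheeks. The disc, jar, hammer and block are at their starting pixels, and the gripper is clear. I'm handing in.

```bash
python3 -c "
from h import *
print(job.finish_job())"
```

```text
the job is handed in; nothing more can be done
None
```

The brass plate is back on the pile in the rack and the keeper is home over it. I handed the job in at about 26 s of the 72 s allowed; no verdict is reported.

**What I did**
1. I gripped the keeper's knob and swung it out to about 1.62 rad.
2. I picked up the loose brass plate and aligned it over the pile using the wrist camera.
3. I lowered the plate in small steps until it bore on the pile. The pile's top is about 83 mm above the bench.
4. I held the plate there for over half a second at about 7–10 N, then let go and rose straight up.
5. I gripped the knob again and swung the keeper back to its stop, where the force rose to about 15 N at an angle near 0. Then I opened the gripper and backed off.

**Last checks**
- The plate looks flat and square, about 5 mm clear of the +x cheek, and centred sideways to within about 1 mm by eye. I did not measure the gap at the -x cheek.
- The keeper lies along the middle of the rack.
- The disc, hammer, block and jar are where they started in the top view.
- The gripper was clear, about 90 mm above the knob.

**What disagreed**
- The top and wrist cameras put the rack about 2–3 mm apart. I went with the wrist camera because it saw the plate and rack in the same picture.
- The first touch, about 14 N, faded when I stopped moving, so I pressed down gently to keep the plate bearing during the hold.
- The arm sagged about 40 mm while turning back toward the knob. I raised and levelled it before descending.

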